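Emergency-eject the camera recorder's disk

TASK

The camera recorder is dead and its disk cartridge (yellow end) is locked in the dock. Take the green-handled eject pin from the driver rack, reach through the small hole in the dock's top and press gently until the hidden catch lets go and the cartridge springs up, then put the pin back in its rack and stand the cartridge upright in the free slot of the cartridge stand. Do not wrench at the cartridge while it is locked, drop nothing, and leave the other things where they are.

Things in the scene. Friction and masses are not known exactly. Their poses are not given: they have to be found in the camera images.
- pin_grip (a point): centre of the eject pin's grip. The pin hangs upright in one of the rack's holes: a flat-sided green grip 12 mm (x, the way to grip it) x 18 mm (y) x 44 mm high (z), with a white band near its top, on a round steel shaft 4.5 mm in diameter and 85 mm long. z points up, from tip to grip. The grip's underside rests on the rack's top. 40 g
- pin_tip (a point): blunt lower end of the pin's shaft, 107 mm below pin_grip on the pin's axis; same axes
- rack_top (a point): centre of the driver rack's top face, 92 mm above the table. Grey bent sheet, fixed to the table, 50 mm (x) x 150 mm (y), top plate 6 mm thick, hollow below, three 9 mm round through holes at y = -44, 0 and +44 mm. The pin and two black-handled screwdrivers hang in them in any order; the pin goes back in the hole it came from
- eject_hole (a point): centre of the mouth of the eject hole in the dock's level top face, 90 mm above the table: a round hole, 9 mm in diameter, straight through an 8 mm plate, in the middle of a light-grey 30 mm square. z points up. The catch's white sprung button (18 mm in diameter) lies unseen straight below, 37 to 55 mm below the mouth: how deep differs each time (see the dock)
- dock_slot (a point): centre of the cartridge slot's mouth in the dock's top face, 53 mm behind the eject hole (+x). Dark dock 140 mm (x) x 160 mm (y) x 90 mm high, fixed to the table, front towards -x. Slot 27.2 mm (x) x 108.2 mm (y), straight down
- cart_center (a point): centre of the disk cartridge, grey with a yellow end: 24 mm thick (x, the way to grip it) x 105 mm wide (y) x 82 mm high (z), 175 to 325 g. Locked in the dock, its top is about 4 mm above the dock's; let go, a damped spring raises it 26 mm in about half a second; then it lifts straight out. Its bottom is 41 mm below this point
- free_slot (a point): centre of the floor of the cartridge stand's free slot, 6 mm above the table. Slot 29 mm (x) x 115 mm (y), 30 mm deep; walls 6 mm thick, top 36 mm above the table. The cartridge stands in it with its thickness along x, either way round. The stand is grey, fixed to the table, and goes on towards +y with a second slot that holds the spare cartridge
- spare_center (a point): centre of the spare cartridge (blue end), same size, in the stand's other slot: leave it there
- driver_a_mid (a point): middle of a black-handled precision screwdriver in the rack, 126 mm long, handle 15 mm in diameter: leave it
- driver_b_mid (a point): middle of the other precision screwdriver: leave it
- mug_mid (a point): middle of a white mug, 92 mm high: leave it
- tape_mid (a point): middle of a roll of parcel tape, 100 mm in diameter, 48 mm high: leave it
- water_mid (a point): middle of a water bottle, 190 mm high: leave it
- parcel_mid (a point): middle of a small parcel, 100 x 150 x 80 mm: leave it
- mouse_mid (a point): middle of a black computer mouse, 105 x 60 x 30 mm: leave it
- pin: the whole pin; origin at its tip
- cart: the whole disk cartridge; origin at the centre of its underside
- dock: the dock; origin at the centre of its underside. The catch button in it starts to move at 2 to 3 N, stiffens to about 4 to 7 N and lets the cartridge go 4 to 6 mm down; 8 mm down it meets a hard stop. The plastic breaks if the pin presses on any part of the dock, catch included, with more than 25 N
- stand: the whole cartridge stand, 41 mm (x) x 248 mm (y) x 36 mm; origin at the centre of its underside
Not all that is in view belongs to the job. What is shaped like the part that bears rack_top but red is not meant. There is more than one size of the pin; the job needs the largest.

How it is judged:
On the way:
1. the cartridge has sprung up at least 15 mm while the pin's tip is at least 30 mm down the eject hole (z of cart_center in the frame of dock_slot above -0.022 m and z of pin_tip in the frame of eject_hole below -0.03 m and horizontal distance between pin_tip and eject_hole below 0.005 m), for 0.1 s.
At the end, for the whole second after the job is handed in: the cartridge stands upright (within 11 degrees) on the floor of the free slot (within 4 mm; centred within 6 mm across, 7 mm along); the pin hangs upright (within 7 degrees) in a hole of the driver rack, its grip down on the rack (within 4 mm); both let go and at rest (x of cart_center in the frame of free_slot between -0.006 and 0.006 m and y of cart_center in the frame of free_slot between -0.007 and 0.007 m and z of cart_center in the frame of free_slot below 0.045 m and angle between cart's own z axis and vertical below 0.2 rad and linear speed of each of cart, pin below 0.02 m/s and z of pin_tip in the frame of rack_top below -0.081 m and x of pin_tip in the frame of rack_top between -0.008 and 0.008 m and y of pin_tip in the frame of rack_top between -0.052 and 0.052 m and angle between pin's own z axis and vertical below 0.12 rad); the robot touches nothing.
It fails at once if the pin presses on the dock or its catch with more than 25 N (contact force between pin and dock above 25 N).
It fails at once if the cartridge is wrenched at with more than 30 N against the dock while it is still locked (contact force between cart and dock above 30 N and z of cart_center in the frame of dock_slot below -0.03 m).
It fails at once if the cartridge or the pin is dropped (falls free faster than 0.45 m/s) ((linear speed of cart above 0.45 m/s and contact force between the fingers and cart below 0.1 N) or (linear speed of pin above 0.45 m/s and contact force between the fingers and pin below 0.1 N)).
It fails at once if another thing is moved more than 15 mm (distance of any of spare_center, driver_a_mid, driver_b_mid, mug_mid, tape_mid, water_mid, parcel_mid, mouse_mid from where it was at the start of the episode above 0.015 m).
It also fails if it takes over 67 s, if anything falls off the work surface, if the arm or the gripper's body presses on something with over 40 N, if the wrist force passes 120 N, or if a joint passes its speed limit or range.

ROBOT

A 7-joint arm with a two-finger parallel gripper is mounted at the origin on the work surface. World frame = base frame: x ahead of the robot, y to its left, z up, the work surface at z = 0. Lengths are in m, angles in rad, forces in N, time in s.
With the tool pointing down it reaches from about 0.425 to 0.925 m from the base axis. Payload 6.8 kg.
Tool frame: the origin (TCP) lies between the finger pads; the fingertips stand 14 mm ahead of it and the grasp point (between the pads) lies 5 mm behind it; z points along the fingers, y is the direction in which the jaws open and shut (so a half turn about z gives the same grasp; the last joint's range is limited). The gripper opens to 85 mm and grips with 20 to 120 N. Pads are 22 mm wide; open, the fingers measure 114 mm over their backs; the gripper's body (76 mm by 85 mm) begins 54 mm behind the grasp point. The pads swing forward as they close: fully open they stand 13 mm farther back than shut.
Start: joints at [-0.108, 0.477, 0.022, 1.555, -0.011, 1.109, -0.083], TCP at [0.675, 0, 0.245] pointing down, gripper open.
Joint ranges: [-2.96, 2.96], [-0.34, 2.1], [-1.41, 1.46], [0.24, 2.44], [-1.37, 4.51], [0.17, 1.92], [-2.96, 2.96]. Speed limits (rad/s): [2.39, 2.39, 3.14, 3.14, 3.14, 3.14, 3.14].

INTERFACE

Orientations are given as a unit quaternion [w, x, y, z].
In Python, from station import bot gives the robot as it stands.
- The arm moves only by the shell command python3 -m crank 'ROWS' [FORCE]. ROWS is JSON, a list of rows, each a list of 3 entries, a list of its own where there are three numbers: the shift along the tool's x, y, z in m, then the turn, a rotation vector about the tool's x, y, z in degrees, then the finger opening in m, from 0 to 0.0854. A call has 1 to 10 rows; each row shifts and turns the commanded pose from where the row before left it, along the tool's axes as they then stand; what a row does not reach is not made up. A row lasts 1/8 s, in which the tool goes at most 62.5 mm and 10.7 degrees, less where a joint would pass 70% of its speed; a pose out of reach is approached as far as the arm can. A call is refused whole if a number of a shift passes 0.0625 or a number of a turn 10.7, either way. A call with a gripper value outside its range is refused whole. The fingers move at their own pace and stop on an object; FORCE is the grip in N (left out, the last holds). Time passes only in rows, so rows that do not move let the fingers close. It gives the time, the measured TCP pose, the force and the opening at its end, in the units of the state.
- bot.get_obs(): the state, without advancing time (a new reading comes with each control period).
- bot.read_camera(name): name is "scene" or "side" or "wrist"; returns (picture, depth): 384x512x3 uint8, red, green, blue; 384x512 float32, m along the optical axis (not along the pixel's ray), 0 where there is no reading.
- bot.calibration(name): a dict with "fx", "fy", "cx", "cy" (pixels), "extrinsics" (4x4, takes a point from camera to world coordinates). Camera axes: x right, y down, z forward; pixel columns grow to the right and rows downward; lengths in m; the calibration is good to about 2 mm. The wrist camera is an equidistant fisheye: a pixel r from the principal point sees the ray r / f radians off the axis. A picture is of the moment at which its call begins: read the wrist's pose just before it. calibration takes no time and is no camera call; for the wrist camera it gives the pose at the moment of the call.
- bot.hand_in(): hands the job in, once; it reports no verdict.
The state is a dict: "t": time; "q": joint angles; "joint_vel": joint speeds; "joint_torque": joint torques, N m; "eef_pos": TCP position; "tool_rot": TCP orientation; "contact_force": force on the tool from outside, world axes, zero at the start; "torque": the same for the moment, N m; "gripper_width": opening from 0.0 (shut) to 1.0 (fully open).
Only numpy, scipy, OpenCV 4.12 (cv2) and the standard library are available. Lean on these libraries where they do the work, as an engineer would, in place of code of your own. Each camera call takes 0.05 s, during which the arm holds its last target.

## Working session

There is one attempt and no reset: what is moved stays moved. The work goes in short steps, Python scripts to look and compute and a shell command to move; the robot and the scene stay as the last step left them, time stands still between calls to the robot, and variables do not carry over. Pictures are saved under pics/ and viewed, and the job is handed in when it is done.

```bash
ls; mkdir -p pics; cat > h.py <<'E'
import numpy as np,cv2
from station import bot
def snap(n,tag):
    c=bot.calibration(n); im,d=bot.read_camera(n)
    np.savez(f'{tag}.npz',im=im,d=d,K=[c['fx'],c['fy'],c['cx'],c['cy']],E=np.array(c['extrinsics']))
    cv2.imwrite(f'pics/{tag}.png',cv2.cvtColor(im,cv2.COLOR_RGB2BGR)); return im,d,c
def load(t):
    z=np.load(t+'.npz'); return z['im'],z['d'],z['K'],z['E']
def pt(t,u,v,z=None):
    "pixel->world by depth, or onto plane z"
    im,d,K,E=load(t)
    r=np.array([(u-K[2])/K[0],(v-K[3])/K[1],1])
    if z is None: return E[:3,:3]@(r*d[int(round(v)),int(round(u))])+E[:3,3]
    w=E[:3,:3]@r; s=(z-E[2,3])/w[2]; return E[:3,3]+s*w
def cloud(t):
    im,d,K,E=load(t); v,u=np.mgrid[:d.shape[0],:d.shape[1]]
    P=np.stack([(u-K[2])/K[0]*d,(v-K[3])/K[1]*d,d],-1)@E[:3,:3].T+E[:3,3]; P[d==0]=np.nan
    return im,P
def proj(t,p):
    im,d,K,E=load(t); q=E[:3,:3].T@(np.array(p)-E[:3,3]); return q[0]/q[2]*K[0]+K[2],q[1]/q[2]*K[1]+K[3]
E
python3 - <<'E'
from h import *
for n in('scene','side','wrist'):
    im,d,c=snap(n,n+'0'); print(n,c['fx'],np.round(c['extrinsics'],3).tolist())
    cv2.imwrite(f'pics/{n}0b.png',cv2.resize(cv2.imread(f'pics/{n}0.png'),(800,600),interpolation=cv2.INTER_CUBIC))
print(bot.get_obs())
E
```

```text
pics
scene 467.0654048347629 [[-0.349, 0.486, -0.801, 1.465], [0.937, 0.192, -0.291, 0.355], [0.013, -0.852, -0.523, 0.752], [0.0, 0.0, 0.0, 1.0]]
side 444.03058750392756 [[0.998, -0.054, 0.045, 0.413], [-0.066, -0.503, 0.862, -0.979], [-0.024, -0.863, -0.505, 0.672], [0.0, 0.0, 0.0, 1.0]]
wrist 297.3186396354542 [[1.0, 0.001, -0.001, 0.674], [0.001, -0.963, -0.27, 0.069], [-0.001, 0.27, -0.963, 0.373], [0.0, 0.0, 0.0, 1.0]]
{'t': 0.15, 'q': array([-0.10811059,  0.47764535,  0.02233148,  1.5561853 , -0.0114956 ,
        1.10929759, -0.08310542]), 'joint_vel': array([ 0.00017267, -0.00308456, -0.00044442, -0.00494041, -0.00011789,
       -0.00054238, -0.00020593]), 'joint_torque': array([ 1.55385478e-03, -5.96924365e+01,  1.60940632e+00, -2.81490952e+01,
        1.26662746e-02,  6.56643446e-03,  5.58682734e-05]), 'eef_pos': array([6.74578636e-01, 1.21050619e-05, 2.44541681e-01]), 'tool_rot': array([-4.62555864e-04,  7.07092889e-01,  7.07120323e-01, -5.30482877e-04]), 'contact_force': array([-0.90293389, -0.36396911,  0.29685113]), 'torque': array([-0.01478377, -0.00546814, -0.01696698]), 'gripper_width': 0.9990685635880893}
```

View pics/scene0b.png

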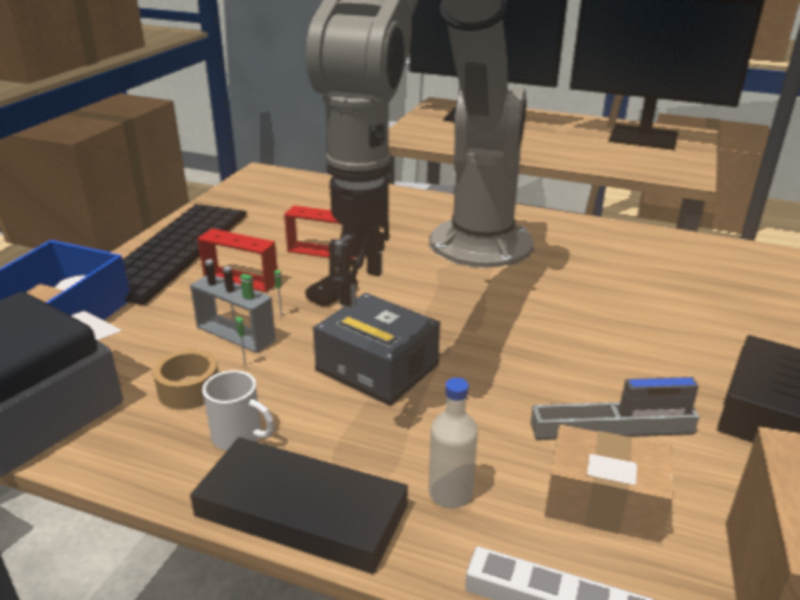

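View pics/side0b.png

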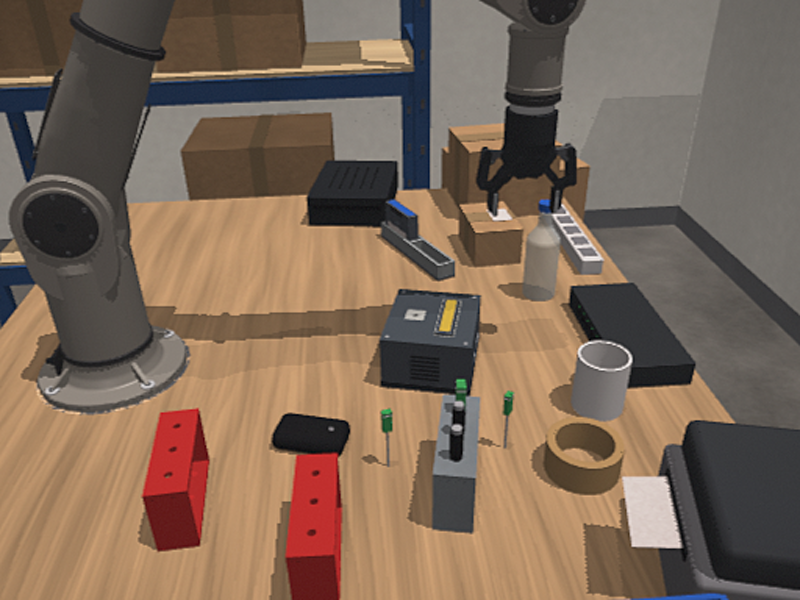

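View pics/wrist0b.png

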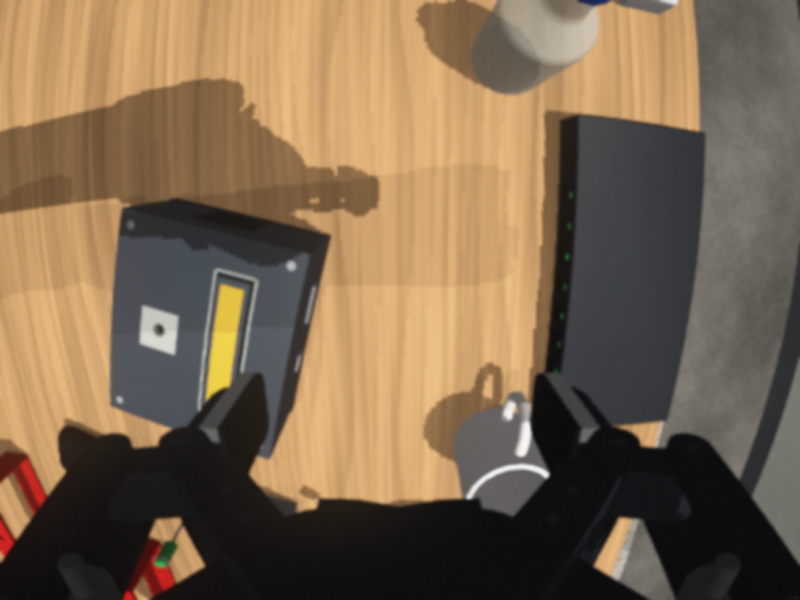

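```bash
python3 - <<'E'
from h import *
im=cv2.imread('pics/side0.png')
cv2.imwrite('pics/c1.png',cv2.resize(im[235:345,170:350],(800,489),interpolation=cv2.INTER_CUBIC))
cv2.imwrite('pics/c2.png',cv2.resize(im[120:255,235:355],(533,600),interpolation=cv2.INTER_CUBIC))
im=cv2.imread('pics/scene0.png')
cv2.imwrite('pics/c3.png',cv2.resize(im[140:280,90:300],(800,533),interpolation=cv2.INTER_CUBIC))
for n in('scene0','side0'):
    I,P=cloud(n)
    hsv=cv2.cvtColor(I,cv2.COLOR_RGB2HSV)
    m=cv2.inRange(hsv,(45,90,30),(80,255,255))
    k,l,s,c=cv2.connectedComponentsWithStats(m)
    for i in range(1,k):
        if s[i,4]>15:
            Q=P[l==i]; print(n,s[i],c[i].round(1),np.nanmedian(Q,0).round(4),np.nanmin(Q,0).round(4),np.nanmax(Q,0).round(4))
E
```

```text
scene0 [155 181   6  10  43] [157.8 185.4] [ 0.5443 -0.2757  0.1091] [ 0.5368 -0.2836  0.0952] [ 0.5467 -0.2697  0.1239]
side0 [292 242   7   8  50] [294.9 245.5] [ 0.5386 -0.2792  0.1348] [ 0.531  -0.2899  0.0142] [ 0.5717 -0.1266  0.1389]
side0 [291 251   8   7  29] [294.7 253.7] [ 0.5367 -0.2881  0.1203] [ 0.5306 -0.2907  0.0017] [ 0.5722 -0.1331  0.1268]
side0 [322 250   7  16  63] [325.  257.7] [ 0.6053 -0.2602  0.081 ] [ 0.5999 -0.2644 -0.0019] [ 0.6421 -0.1274  0.0974]
side0 [244 262   7   4  21] [246.9 263.3] [ 0.4416 -0.2765  0.0951] [ 0.4356 -0.2836 -0.0014] [ 0.4538 -0.1596  0.0976]
side0 [245 267   6  10  54] [247.5 271.3] [ 0.443  -0.2803  0.0762] [ 0.4367 -0.2839  0.0646] [ 0.4477 -0.2763  0.0875]
```

View pics/c1.png

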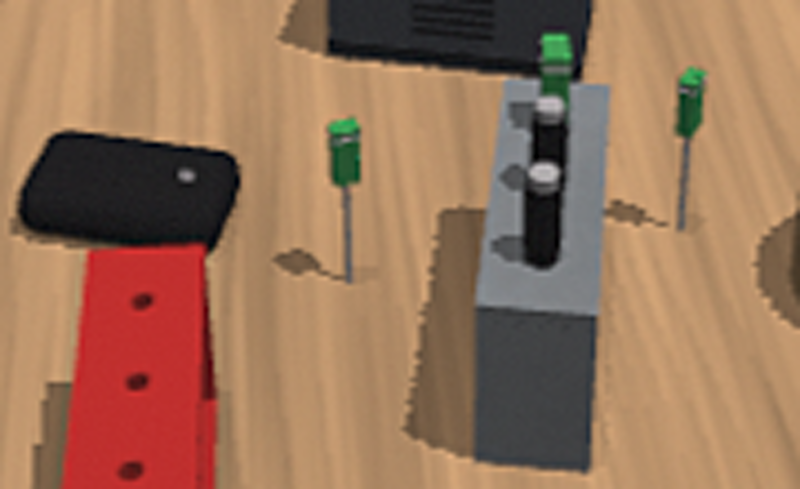

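View pics/c2.png

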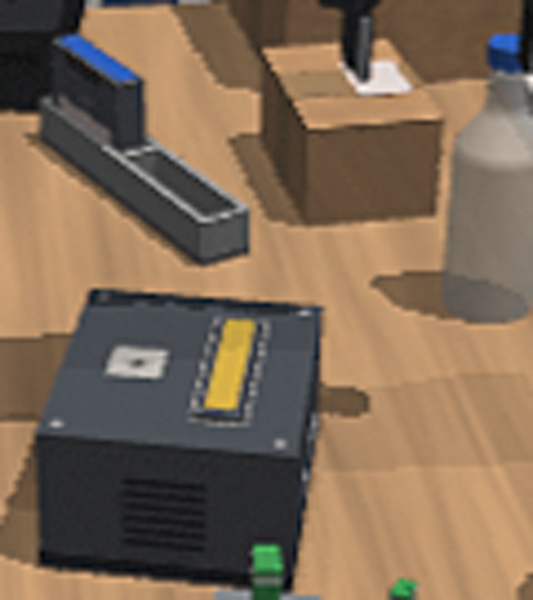

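View pics/c3.png

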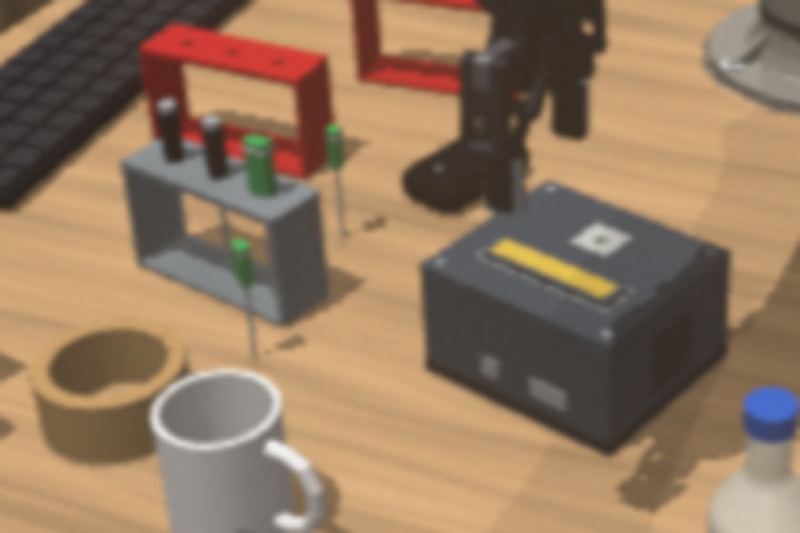

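```bash
cat >> h.py <<'E'
def rect(P,sel):
    Q=P[sel][:,:2]; Q=Q[~np.isnan(Q).any(1)].astype(np.float32)
    (c,s,a)=cv2.minAreaRect(Q); return np.round(c,4),np.round(s,4),round(a,2),len(Q)
def big(m):
    k,l,s,c=cv2.connectedComponentsWithStats(m.astype(np.uint8)); i=1+np.argmax(s[1:,4]); return l==i
E
python3 - <<'E'
from h import *
for n in('scene0','side0'):
    I,P=cloud(n); hsv=cv2.cvtColor(I,cv2.COLOR_RGB2HSV); X,Y,Z=P[...,0],P[...,1],P[...,2]
    print(n,'rack',rect(P,big((abs(Z-.092)<.005)&(X>.45)&(X<.65)&(Y<-.2)&(Y>-.5)&(hsv[...,1]<90)&(hsv[...,2]>60))))
    print(' dock',rect(P,big((abs(Z-.090)<.005)&(X>.4)&(X<.7)&(Y<.15)&(Y>-.22))))
    print(' sq',rect(P,big((abs(Z-.090)<.006)&(X>.4)&(X<.7)&(Y<.15)&(Y>-.22)&(hsv[...,1]<60)&(hsv[...,2]>140))))
    m=big((abs(Z-.094)<.008)&(X>.4)&(X<.8)&(Y<.15)&(Y>-.22)&(hsv[...,1]>120)&(hsv[...,2]>100))
    print(' yel',rect(P,m),np.nanmedian(Z[m]))
    print(' stand',rect(P,big((abs(Z-.036)<.006)&(X>.4)&(X<.85)&(Y<.7)&(Y>.1)&(hsv[...,1]<60))))
    m=big((hsv[...,0]>105)&(hsv[...,0]<130)&(hsv[...,1]>130)&(X>.4)&(X<.85)&(Y>.15)&(Z<.13)&(Z>.06));print(' blue',rect(P,m),np.nanmedian(Z[m]))
    print(' deskZ',np.nanmedian(Z[(X>.4)&(X<.9)&(Y<.6)&(Y>-.4)&(Z<.02)]))
E
```

```text
scene0 rack (array([ 0.5297, -0.3229]), array([0.1528, 0.0543]), 78.54, 442)
 dock (array([ 0.5311, -0.0401]), array([0.1635, 0.1454]), 74.59, 1878)
 sq (array([ 0.5023, -0.0339]), array([0.0337, 0.032 ]), 68.39, 73)
 yel (array([ 0.5547, -0.0459]), array([0.0973, 0.0217]), 73.67, 139) 0.09338313818386013
 stand (array([0.5441, 0.3578]), array([0.0461, 0.2482]), 24.23, 655)
 blue (array([0.5161, 0.416 ]), array([0.0172, 0.0904]), 26.49, 125) 0.08676153242974483
 deskZ -0.0012929185427752454
side0 rack (array([ 0.5273, -0.323 ]), array([0.1546, 0.05  ]), 77.94, 1027)
 dock (array([ 0.5291, -0.0406]), array([0.1657, 0.1405]), 74.69, 1949)
 sq (array([ 0.5035, -0.033 ]), array([0.0319, 0.0295]), 71.21, 68)
 yel (array([ 0.5541, -0.0469]), array([0.096 , 0.0167]), 75.06, 141) 0.09407045273147474
 stand (array([0.541 , 0.3548]), array([0.0441, 0.2527]), 24.47, 255)
 blue (array([0.6234, 1.237 ]), array([0.0524, 0.104 ]), 66.68, 139) 0.09879536229791197
 deskZ -0.00024355403543252496
```

The green pins in the side view are at (295,249) in the grey rack, and loose at (247,270) and (325,257). The rack one is the job's pin: its grip top is at z≈0.136, while the loose ones are smaller with tops at about 0.097. The two red racks are decoys. I'll move above the pin.

```bash
python3 -m crank '[[[-0.04,-0.0195,0.006],[0,0,0],0.05],[[-0.04,-0.0195,0.006],[0,0,0],0.05],[[-0.04,-0.0195,0.006],[0,0,0],0.05],[[-0.04,-0.0195,0.006],[0,0,0],0.05],[[-0.04,-0.0195,0.006],[0,0,0],0.05],[[-0.04,-0.0195,0.006],[0,0,0],0.05],[[-0.04,-0.0195,0.006],[0,0,0],0.05],[[0,0,0],[0,0,6],0.05],[[0,0,0],[0,0,6],0.05],[[0,0,0],[0,0,0],0.05]]' 40
python3 - <<'E'
from h import *
snap('wrist','wrist1'); snap('side','side1')
print(bot.get_obs()['eef_pos'])
im=cv2.imread('pics/wrist1.png');cv2.imwrite('pics/wrist1b.png',cv2.resize(im,(800,600),interpolation=cv2.INTER_CUBIC))
E
```

```text
t: 1.4
eef_pos: [0.5383, -0.2799, 0.203]
tool_rot: [-0.0, 0.777, 0.63, -0.0]
contact_force: [0.3, -0.6, 0.1]
gripper_width: 0.587
[ 0.53847539 -0.27972687  0.20311966]
```

View pics/wrist1b.png

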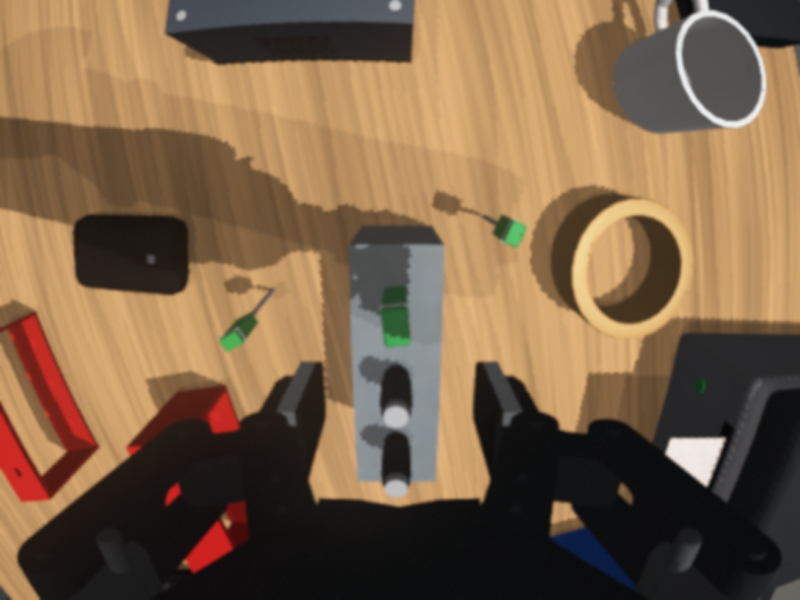

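The wrist view (800 px wide) shows the rack straight in the picture, with the pin grip at (396,315), its top face near (397,338), and the drivers at (396,400) and (396,470).

```bash
cat >> h.py <<'E'
def wpt(t,u,v,z):
    im,d,K,E=load(t); a,b=u-K[2],v-K[3]; r=np.hypot(a,b); th=r/K[0]
    w=E[:3,:3]@np.array([a/r*np.sin(th),b/r*np.sin(th),np.cos(th)]); return E[:3,3]+(z-E[2,3])/w[2]*w
def toolshift(dw):
    from scipy.spatial.transform import Rotation as R
    q=bot.get_obs()['tool_rot']; return np.round(R.from_quat([q[1],q[2],q[3],q[0]]).inv().apply(dw),4)
E
python3 - <<'E'
from h import *
im=cv2.imread('pics/wrist1.png')
cv2.imwrite('pics/c4.png',cv2.resize(im[140:320,200:310],(488,800),interpolation=cv2.INTER_CUBIC)[:600])
s=1/1.5625
print('grip top', wpt('wrist1',397*s,338*s,.136))
print('grip far base', wpt('wrist1',395*s,289*s,.092))
for n,p in(('L1',(350,243)),('R1',(444,243)),('L2',(358,480)),('R2',(436,480))): print(n,wpt('wrist1',p[0]*s,p[1]*s,.092).round(4))
I,P=cloud('side1'); hsv=cv2.cvtColor(I,cv2.COLOR_RGB2HSV); X,Y,Z=P[...,0],P[...,1],P[...,2]
cv2.imwrite('pics/side1c.png',cv2.resize(cv2.imread('pics/side1.png')[200:345,220:400],(745,600),interpolation=cv2.INTER_CUBIC))
E
```

```text
grip top [ 0.53606536 -0.28235421  0.136     ]
grip far base [ 0.53727713 -0.27079862  0.092     ]
L1 [ 0.5195 -0.2417  0.092 ]
R1 [ 0.5674 -0.2519  0.092 ]
L2 [ 0.4882 -0.388   0.092 ]
R2 [ 0.5367 -0.3982  0.092 ]
```

View pics/c4.png

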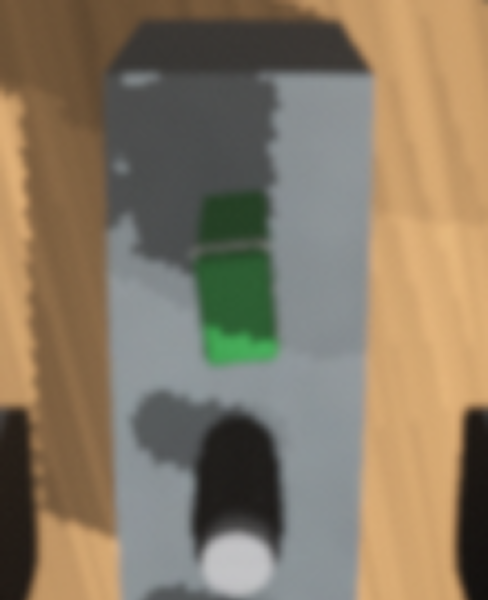

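View pics/side1c.png

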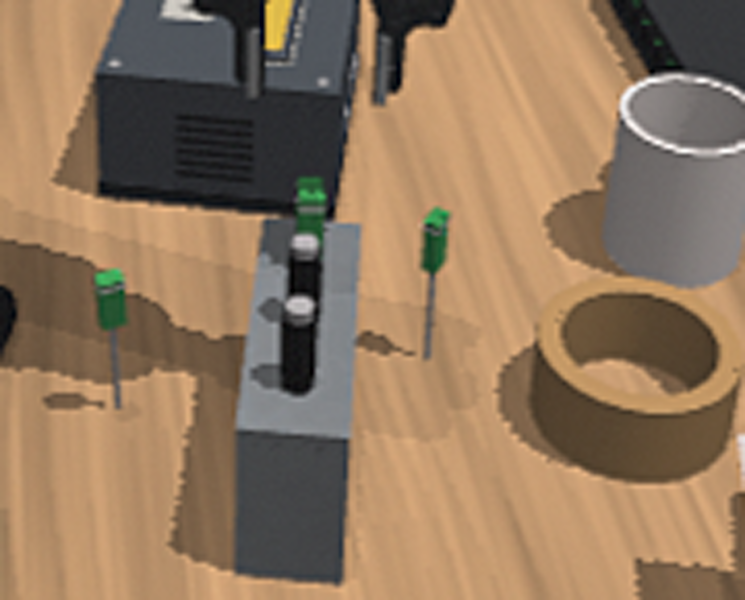

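```bash
python3 - <<'E'
from h import *
p=wpt('wrist1',200+237/4.436,140+307/4.444,.136); print('top centre',p)
for a,b in((200,252),(270,250),(207,364),(277,358)):print(wpt('wrist1',200+a/4.436,140+b/4.444,.136).round(4))
c=np.mean([wpt('wrist1',q[0]/1.5625,q[1]/1.5625,.092) for q in((350,243),(444,243))],0); print('edge mid',c, 'hole est',c+.031*np.array([-.208,-.978,0]))
o=bot.get_obs(); print(toolshift(p-o['eef_pos']))
E
```

```text
top centre [ 0.53672872 -0.27703328  0.136     ]
[ 0.533  -0.2671  0.136 ]
[ 0.5436 -0.269   0.136 ]
[ 0.5301 -0.2854  0.136 ]
[ 0.5412 -0.2867  0.136 ]
edge mid [ 0.54342659 -0.24679822  0.092     ] hole est [ 0.53697859 -0.27711622  0.092     ]
[ 0.0023 -0.0022  0.0671]
```

Grip-top centre and rack geometry agree: pin at (0.5368, −0.2771).

```bash
python3 -m crank '[[[0.0023,-0.0022,0.013],[0,0,0],0.04],[[0,0,0.03],[0,0,0],0.04],[[0,0,0.025],[0,0,0],0.04],[[0,0,0.015],[0,0,0],0.04],[[0,0,0.01],[0,0,0],0.04],[[0,0,0],[0,0,0],0.04]]' 40
python3 - <<'E'
from h import *
snap('wrist','wrist2');print(bot.get_obs()['eef_pos'])
cv2.imwrite('pics/w2c.png',cv2.resize(cv2.imread('pics/wrist2.png')[150:384,150:380],(590,600),interpolation=cv2.INTER_CUBIC))
E
```

```text
t: 2.25
eef_pos: [0.5366, -0.2772, 0.1098]
tool_rot: [-0.0, 0.777, 0.629, -0.0]
contact_force: [-0.5, 0.6, 0.2]
gripper_width: 0.465
[ 0.53707425 -0.27739151  0.11053518]
```

View pics/w2c.png

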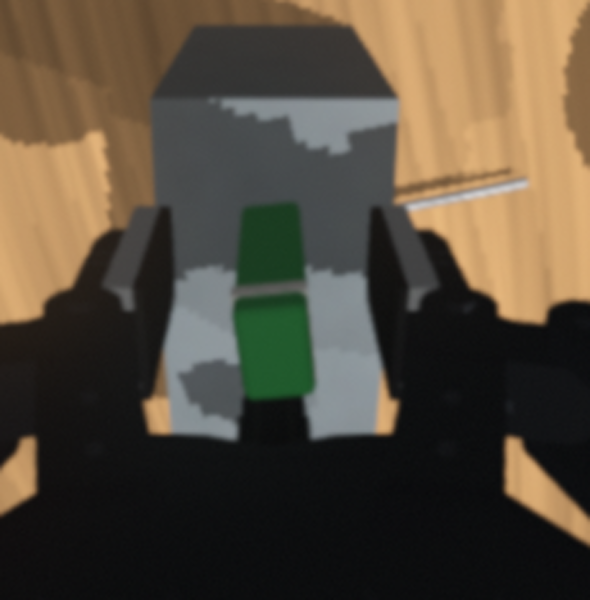

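The grip lies between the pads, just slightly yawed. Closing now.

```bash
python3 -m crank '[[[0,0,0],[0,0,0],0.025],[[0,0,0],[0,0,0],0.005],[[0,0,0],[0,0,0],0.005],[[0,0,0],[0,0,0],0.005],[[0,0,0],[0,0,0],0.005]]' 40
python3 - <<'E'
from h import *
snap('wrist','wrist3');print(bot.get_obs()['eef_pos'],bot.get_obs()['gripper_width'])
cv2.imwrite('pics/w3c.png',cv2.resize(cv2.imread('pics/wrist3.png')[150:384,150:380],(590,600),interpolation=cv2.INTER_CUBIC))
E
```

```text
t: 2.92
eef_pos: [0.5373, -0.2775, 0.1111]
tool_rot: [0.001, 0.777, 0.629, 0.0]
contact_force: [0.3, 1.1, 6.7]
gripper_width: 0.136
[ 0.53733946 -0.27751793  0.11111406] 0.13660723927840693
```

View pics/w3c.png

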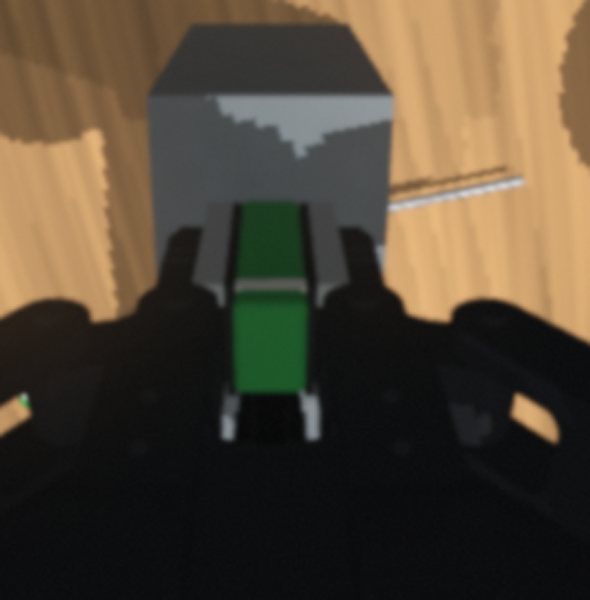

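```bash
python3 -m crank '[[[0,0,-0.01],[0,0,0],0.005],[[0,0,-0.025],[0,0,0],0.005],[[0,0,-0.03],[0,0,0],0.005],[[0,0,-0.03],[0,0,0],0.005],[[0,0,-0.025],[0,0,0],0.005],[[0,0,-0.005],[0,0,0],0.005],[[0,0,0],[0,0,0],0.005]]' 40
python3 - <<'E'
from h import *
snap('side','side2');snap('scene','scene2');print(bot.get_obs()['eef_pos'])
cv2.imwrite('pics/s2c.png',cv2.resize(cv2.imread('pics/side2.png')[130:340,220:400],(514,600),interpolation=cv2.INTER_CUBIC))
cv2.imwrite('pics/sc2c.png',cv2.resize(cv2.imread('pics/scene2.png')[90:250,90:290],(750,600),interpolation=cv2.INTER_CUBIC))
# dock hole from wrist0
im=cv2.imread('pics/wrist0.png'); cv2.imwrite('pics/w0c.png',cv2.resize(im[120:310,60:220],(505,600),interpolation=cv2.INTER_CUBIC))
E
```

```text
t: 3.85
eef_pos: [0.5366, -0.2771, 0.2349]
tool_rot: [-0.0, 0.777, 0.629, -0.0]
contact_force: [0.1, -0.1, -1.1]
gripper_width: 0.13
[ 0.53614655 -0.27693137  0.23401984]
```

View pics/s2c.png

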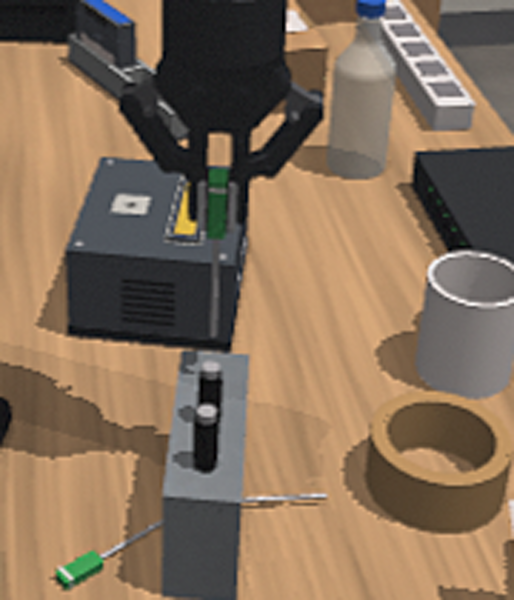

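View pics/sc2c.png

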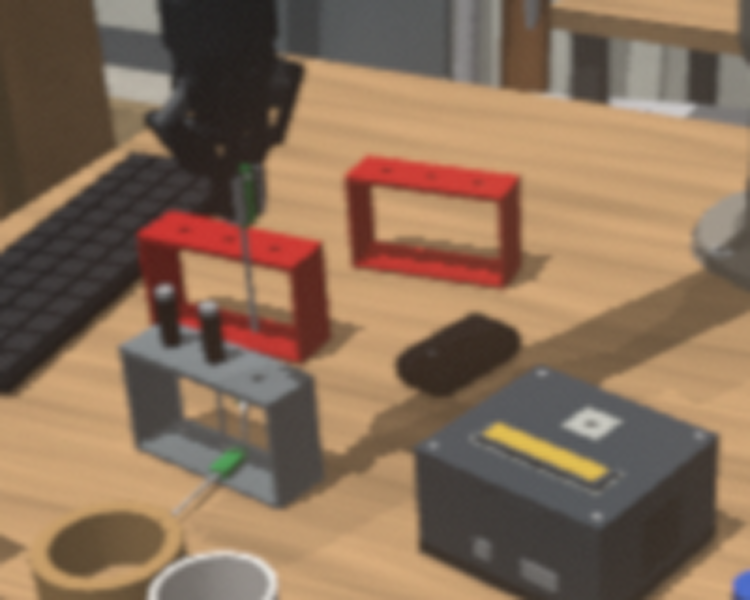

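View pics/w0c.png

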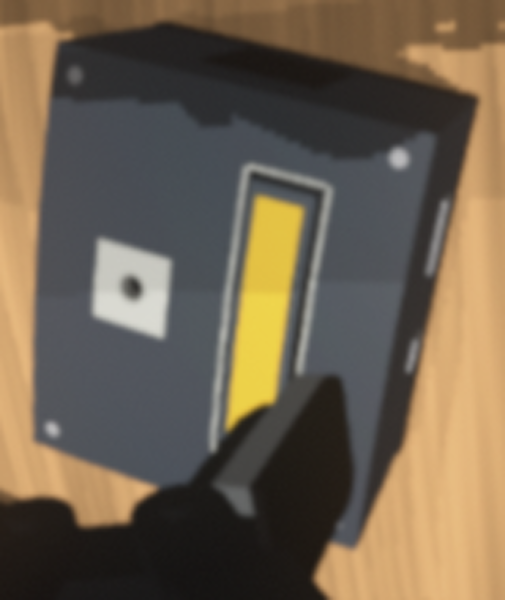

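```bash
cat >> h.py <<'E'
def tri(obs):
    A=np.zeros((3,3));b=np.zeros(3)
    for t,u,v in obs:
        im,d,K,E=load(t); r=E[:3,:3]@np.array([(u-K[2])/K[0],(v-K[3])/K[1],1]); r/=np.linalg.norm(r); M=np.eye(3)-np.outer(r,r); A+=M;b+=M@E[:3,3]
    return np.linalg.solve(A,b)
E
python3 - <<'E'
from h import *
print('tip',tri([('side2',294.6,248.3),('scene2',157.7,177.7)]))
for t in('side2','scene2'): print(t,'expect',proj(t,(.5366,-.2771,.131)),proj(t,(.5366,-.2771,.216)))
h=wpt('wrist0',60+132/3.156,120+288/3.158,.09);print('hole wrist',h)
for q in((98,237),(172,260),(92,315),(165,340)):print(wpt('wrist0',60+q[0]/3.156,120+q[1]/3.158,.09).round(4))
print('holes', proj('side2',h),proj('scene2',h), 'scene2 pix',90+591/3.75,90+424/3.75)
print('scene hole->',pt('scene2',90+591/3.75,90+424/3.75,.09), 'side', pt('side2',220+131/2.856,130+205/2.857,.09))
E
```

```text
tip [ 0.53644957 -0.27900424  0.12834505]
side2 expect (np.float64(294.05777009400015), np.float64(246.18762550569076)) (np.float64(295.30128697463084), np.float64(210.21107664704996))
scene2 expect (np.float64(157.80714948431608), np.float64(177.32537150256076)) (np.float64(154.4283771543611), np.float64(148.72503800560386))
hole wrist [ 0.50361618 -0.03128498  0.09      ]
[ 0.4923 -0.0127  0.09  ]
[ 0.5217 -0.0208  0.09  ]
[ 0.4842 -0.042   0.09  ]
[ 0.514  -0.0505  0.09  ]
holes (np.float64(265.47285901634035), np.float64(200.58991327790892)) (np.float64(247.53913620328842), np.float64(202.18005711473106)) scene2 pix 247.6 203.06666666666666
scene hole-> [ 0.5075646  -0.02953245  0.09      ] side [ 0.50404921 -0.03693691  0.09      ]
```

```bash
python3 -m crank '[[[0.02,-0.007,0],[0,0,0],0.005],[[0.042,-0.015,0],[0,0,0],0.005],[[0.045,-0.0165,0],[0,0,0],0.005],[[0.045,-0.0165,0],[0,0,0],0.005],[[0.04,-0.014,0],[0,0,0],0.005],[[0.03,-0.01,0.005],[0,0,0],0.005],[[0.0109,-0.0045,0.01],[0,0,0],0.005],[[0,0,0.0075],[0,0,3.4],0.005],[[0,0,0],[0,0,0],0.005],[[0,0,0],[0,0,0],0.005]]' 40
python3 - <<'E'
from h import *
snap('wrist','wrist4');snap('side','side4');snap('scene','scene4');print(bot.get_obs()['eef_pos'],bot.get_obs()['contact_force'])
cv2.imwrite('pics/w4c.png',cv2.resize(cv2.imread('pics/wrist4.png')[130:330,150:380],(690,600),interpolation=cv2.INTER_CUBIC))
a=cv2.resize(cv2.imread('pics/side4.png')[140:240,220:320],(400,400),interpolation=cv2.INTER_CUBIC)
b=cv2.resize(cv2.imread('pics/scene4.png')[120:220,200:300],(400,400),interpolation=cv2.INTER_CUBIC)
cv2.imwrite('pics/ss4.png',np.hstack([a,b]))
E
```

```text
t: 5.2
eef_pos: [0.5035, -0.0327, 0.2126]
tool_rot: [0.0, 0.795, 0.606, -0.0]
contact_force: [-0.2, -0.2, 0.1]
gripper_width: 0.135
[ 0.50373896 -0.03251466  0.21296976] [ 0.26118422 -0.47894985  0.37611277]
```

View pics/w4c.png

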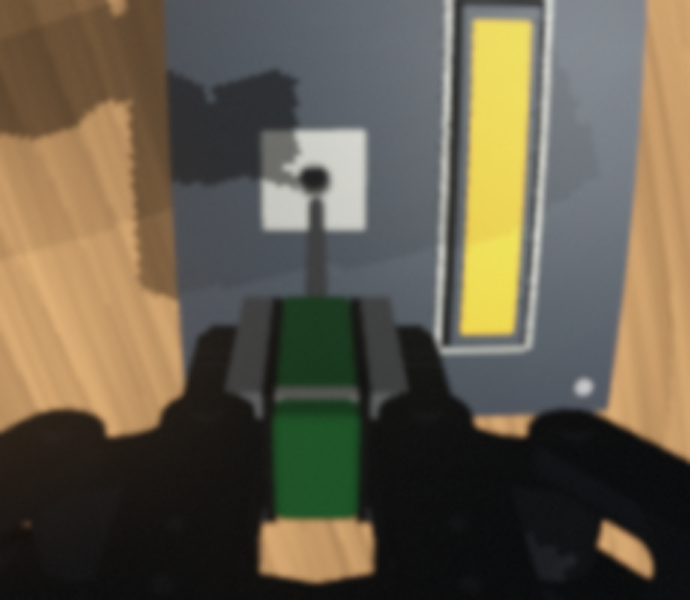

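View pics/ss4.png

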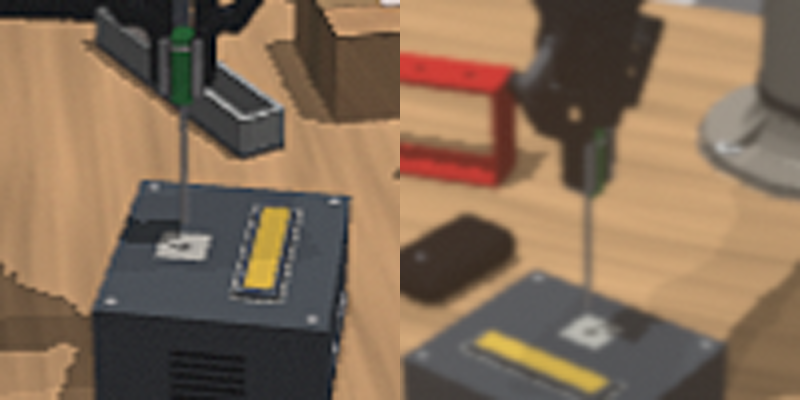

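The wrist crop shows the tip at (316,200) just in front of the hole at (315,180), with the dock square to the picture. I'll compute both.

```bash
python3 - <<'E'
from h import *
# wrist pose at picture: extrinsics saved
h=wpt('wrist4',150+315/3,130+180/3,.09); t=wpt('wrist4',150+316/3,130+199/3,.1085)
c=np.mean([wpt('wrist4',150+a/3,130+b/3,.09) for a,b in((262,128),(366,128),(262,231),(366,231))],0)
print('hole',h,'sq',c,'tip',t); print('hole-tip tool',toolshift(h-t),toolshift(c-t), 'hole-tcp',toolshift(h-bot.get_obs()['eef_pos']))
for z in(.104,.112): print(z,wpt('wrist4',150+316/3,130+199/3,z))
E
```

```text
hole [ 0.50276504 -0.03130201  0.09      ] sq [ 0.50245973 -0.03130851  0.09      ] tip [ 0.50293062 -0.03173011  0.1085    ]
hole-tip tool [ 0.0004 -0.0003  0.0185] [ 0.0003 -0.0006  0.0185] hole-tcp [ 0.0009 -0.0013  0.123 ]
0.104 [ 0.50258807 -0.03299673  0.104     ]
0.112 [ 0.50319705 -0.03074496  0.112     ]
```

```bash
python3 -m crank '[[[0.0006,-0.0006,0.004],[0,0,0],0.005],[[0,0,0.006],[0,0,0],0.005],[[0,0,0.005],[0,0,0],0.005],[[0,0,0.004],[0,0,0],0.005],[[0,0,0.004],[0,0,0],0.005],[[0,0,0.003],[0,0,0],0.005],[[0,0,0],[0,0,0],0.005]]' 50
python3 - <<'E'
from h import *
snap('wrist','wrist5');print(bot.get_obs()['eef_pos'],bot.get_obs()['contact_force'])
cv2.imwrite('pics/w5c.png',cv2.resize(cv2.imread('pics/wrist5.png')[130:330,150:380],(690,600),interpolation=cv2.INTER_CUBIC))
E
```

```text
t: 6.22
eef_pos: [0.503, -0.0314, 0.1866]
tool_rot: [-0.0, 0.795, 0.606, -0.0]
contact_force: [-1.2, -0.3, 0.2]
gripper_width: 0.132
[ 0.50316563 -0.03138928  0.18674421] [-0.2638681   0.34572146 -0.45186279]
```

View pics/w5c.png

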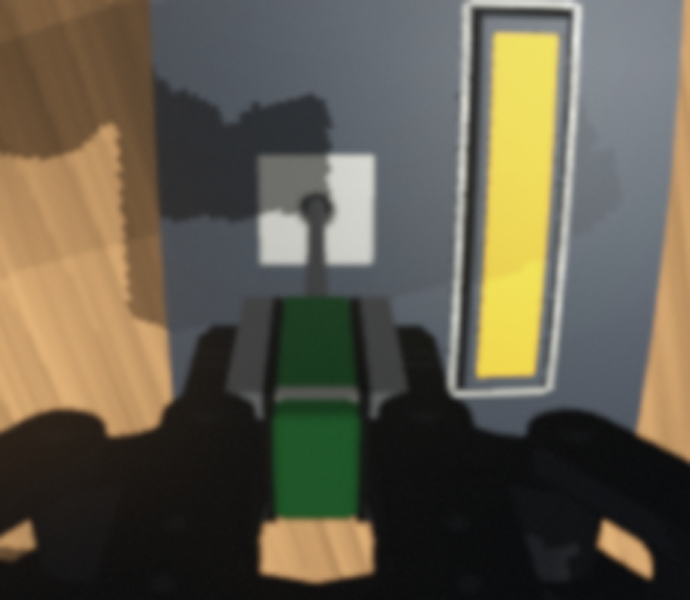

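The tip is in the hole with no force, so I keep going down.

```bash
python3 -m crank '[[[0,0,0.004],[0,0,0],0.005],[[0,0,0.004],[0,0,0],0.005],[[0,0,0.006],[0,0,0],0.005],[[0,0,0.006],[0,0,0],0.005],[[0,0,0.006],[0,0,0],0.005],[[0,0,0],[0,0,0],0.005]]' 50
```

```text
t: 7.02
eef_pos: [0.5028, -0.0314, 0.1602]
tool_rot: [-0.0, 0.795, 0.606, -0.0]
contact_force: [-0.7, 1.2, 0.3]
gripper_width: 0.132
```

```bash
python3 -m crank '[[[0,0,0.002],[0,0,0],0.005],[[0,0,0.002],[0,0,0],0.005],[[0,0,0],[0,0,0],0.005]]' 50
```

```text
t: 7.4
eef_pos: [0.5031, -0.0314, 0.1567]
tool_rot: [-0.0, 0.795, 0.606, -0.0]
contact_force: [-0.0, 0.0, 0.4]
gripper_width: 0.13
```

```bash
python3 -m crank '[[[0,0,0.0015],[0,0,0],0.005],[[0,0,0.0015],[0,0,0],0.005],[[0,0,0],[0,0,0],0.005]]' 50
```

```text
t: 7.78
eef_pos: [0.5031, -0.0314, 0.1537]
tool_rot: [-0.0, 0.795, 0.606, -0.0]
contact_force: [0.3, -0.3, 0.2]
gripper_width: 0.132
```

```bash
python3 -m crank '[[[0,0,0.0015],[0,0,0],0.005],[[0,0,0.0015],[0,0,0],0.005],[[0,0,0],[0,0,0],0.005]]' 50
```

```text
t: 8.15
eef_pos: [0.5031, -0.0314, 0.1506]
tool_rot: [-0.0, 0.795, 0.606, -0.0]
contact_force: [-0.1, 0.2, -0.1]
gripper_width: 0.137
```

```bash
python3 -m crank '[[[0,0,0.0015],[0,0,0],0.005],[[0,0,0.001],[0,0,0],0.005],[[0,0,0],[0,0,0],0.005]]' 50
```

```text
t: 8.52
eef_pos: [0.5031, -0.0314, 0.1482]
tool_rot: [-0.0, 0.795, 0.606, -0.0]
contact_force: [-0.3, 0.4, -1.1]
gripper_width: 0.135
```

Depth is about 46 mm and there's no contact yet.

```bash
python3 -m crank '[[[0,0,0.0015],[0,0,0],0.005],[[0,0,0.001],[0,0,0],0.005],[[0,0,0],[0,0,0],0.005]]' 50
```

```text
t: 8.9
eef_pos: [0.5031, -0.0314, 0.1457]
tool_rot: [-0.0, 0.795, 0.606, -0.0]
contact_force: [-0.2, 0.5, 0.2]
gripper_width: 0.13
```

```bash
python3 -m crank '[[[0,0,0.001],[0,0,0],0.005],[[0,0,0.001],[0,0,0],0.005],[[0,0,0],[0,0,0],0.005]]' 50
```

```text
t: 9.28
eef_pos: [0.5032, -0.0314, 0.1438]
tool_rot: [-0.0, 0.795, 0.606, 0.0]
contact_force: [0.4, -0.5, -1.0]
gripper_width: 0.132
```

```bash
python3 -m crank '[[[0,0,0.001],[0,0,0],0.005],[[0,0,0.001],[0,0,0],0.005],[[0,0,0],[0,0,0],0.005]]' 50
```

```text
t: 9.65
eef_pos: [0.5032, -0.0313, 0.142]
tool_rot: [0.0, 0.795, 0.606, 0.0]
contact_force: [-0.9, 0.2, 3.2]
gripper_width: 0.133
```

```bash
python3 -m crank '[[[0,0,0.001],[0,0,0],0.005],[[0,0,0.001],[0,0,0],0.005],[[0,0,0],[0,0,0],0.005]]' 50
```

```text
t: 10.02
eef_pos: [0.5031, -0.0313, 0.1397]
tool_rot: [-0.0, 0.795, 0.606, -0.0]
contact_force: [-2.0, 0.2, 3.8]
gripper_width: 0.131
```

```bash
python3 -m crank '[[[0,0,0.001],[0,0,0],0.005],[[0,0,0.0005],[0,0,0],0.005],[[0,0,0],[0,0,0],0.005]]' 50
python3 - <<'E'
from h import *
snap('wrist','wrist6');print(bot.get_obs()['eef_pos'],bot.get_obs()['contact_force'])
cv2.imwrite('pics/w6c.png',cv2.resize(cv2.imread('pics/wrist6.png')[130:330,150:380],(690,600),interpolation=cv2.INTER_CUBIC))
E
```

```text
t: 10.4
eef_pos: [0.5031, -0.0313, 0.1382]
tool_rot: [-0.0, 0.795, 0.606, -0.0]
contact_force: [-2.2, 0.4, 4.0]
gripper_width: 0.131
[ 0.50309981 -0.03136719  0.13826374] [-0.33760211  0.01920533  4.70759165]
```

View pics/w6c.png

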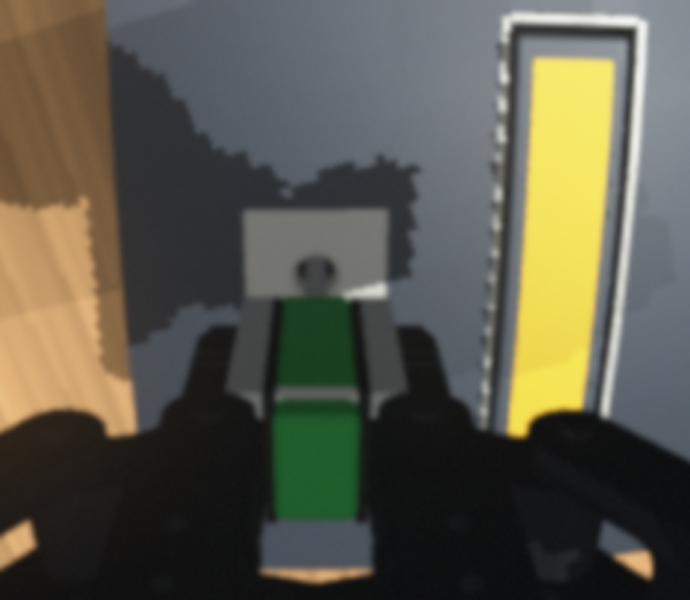

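Force is rising to about 4.7 N and the cartridge is still down. Pressing a little further.

```bash
python3 -m crank '[[[0,0,0.001],[0,0,0],0.005],[[0,0,0],[0,0,0],0.005],[[0,0,0],[0,0,0],0.005]]' 50
python3 - <<'E'
from h import *
o=bot.get_obs(); I,d,c=snap('wrist','wrist7'); print(o['contact_force'])
hsv=cv2.cvtColor(I,cv2.COLOR_RGB2HSV);m=cv2.inRange(hsv,(20,120,120),(35,255,255));print('yellow area',m[130:280,300:380].sum()//255)
hsv=cv2.cvtColor(load('wrist6')[0],cv2.COLOR_RGB2HSV);m=cv2.inRange(hsv,(20,120,120),(35,255,255));print('before',m[130:280,300:380].sum()//255)
E
```

```text
t: 10.82
eef_pos: [0.5031, -0.0314, 0.1372]
tool_rot: [-0.0, 0.795, 0.606, -0.0]
contact_force: [-1.5, 0.5, 3.9]
gripper_width: 0.131
[-1.50030597  0.47898001  3.93691152]
yellow area 3181
before 3028
```

```bash
python3 -m crank '[[[0,0,0.001],[0,0,0],0.005],[[0,0,0],[0,0,0],0.005],[[0,0,0],[0,0,0],0.005]]' 50
python3 - <<'E'
from h import *
o=bot.get_obs(); I,d,c=snap('wrist','wrist8'); print(o['contact_force'])
hsv=cv2.cvtColor(I,cv2.COLOR_RGB2HSV);m=cv2.inRange(hsv,(20,120,120),(35,255,255));print('yellow area',m[130:280,300:380].sum()//255)
cv2.imwrite('pics/w8c.png',cv2.resize(cv2.imread('pics/wrist8.png')[130:330,150:380],(690,600),interpolation=cv2.INTER_CUBIC))
E
```

```text
t: 11.25
eef_pos: [0.5031, -0.0314, 0.1363]
tool_rot: [-0.0, 0.795, 0.606, -0.0]
contact_force: [-2.5, 1.6, 3.9]
gripper_width: 0.131
[-2.48810488  1.6024371   3.94702293]
yellow area 3184
```

View pics/w8c.png

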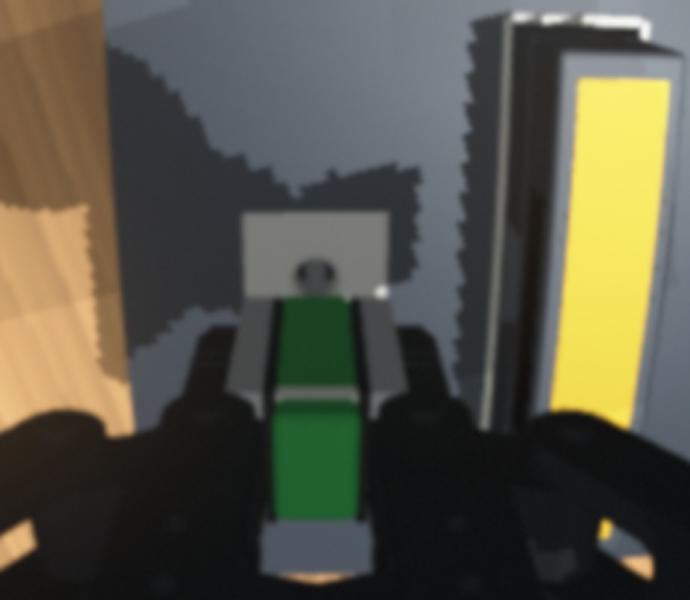

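The cartridge has sprung up (yellow top displaced and taller in the crop at (620,250)). I'll withdraw the pin.

```bash
python3 -m crank '[[[0,0,0],[0,0,0],0.005],[[0,0,-0.005],[0,0,0],0.005],[[0,0,-0.012],[0,0,0],0.005],[[0,0,-0.018],[0,0,0],0.005],[[0,0,-0.02],[0,0,0],0.005],[[0,0,-0.02],[0,0,0],0.005],[[0,0,-0.018],[0,0,0],0.005],[[0,0,-0.007],[0,0,0],0.005],[[0,0,0],[0,0,-3.4],0.005]]' 50
python3 -m crank '[[[-0.02,0.007,0],[0,0,0],0.005],[[-0.042,0.015,0],[0,0,0],0.005],[[-0.045,0.0165,0],[0,0,0],0.005],[[-0.045,0.0165,0],[0,0,0],0.005],[[-0.04,0.014,0],[0,0,0],0.005],[[-0.03,0.01,0],[0,0,0],0.005],[[-0.0114,0.0045,0],[0,0,0],0.005],[[0,0,0],[0,0,0],0.005],[[0,0,0],[0,0,0],0.005]]' 50
python3 - <<'E'
from h import *
snap('wrist','wrist9');snap('side','side9');snap('scene','scene9');o=bot.get_obs();print(o['eef_pos'],o['contact_force'])
cv2.imwrite('pics/w9c.png',cv2.resize(cv2.imread('pics/wrist9.png')[130:330,150:380],(690,600),interpolation=cv2.INTER_CUBIC))
a=cv2.resize(cv2.imread('pics/side9.png')[220:340,230:350],(400,400),interpolation=cv2.INTER_CUBIC)
b=cv2.resize(cv2.imread('pics/scene9.png')[130:250,90:210],(400,400),interpolation=cv2.INTER_CUBIC)
cv2.imwrite('pics/ss9.png',np.hstack([a,b]))
E
```

```text
t: 12.42
eef_pos: [0.5035, -0.0314, 0.237]
tool_rot: [0.0, 0.777, 0.63, 0.001]
contact_force: [1.1, -0.6, -0.4]
gripper_width: 0.135
t: 13.55
eef_pos: [0.5366, -0.2751, 0.2361]
tool_rot: [-0.0, 0.776, 0.63, 0.0]
contact_force: [-1.0, 0.4, -0.3]
gripper_width: 0.13
[ 0.53658819 -0.27559314  0.2363949 ] [ 0.14680695 -0.04648162 -0.6507818 ]
```

View pics/w9c.png

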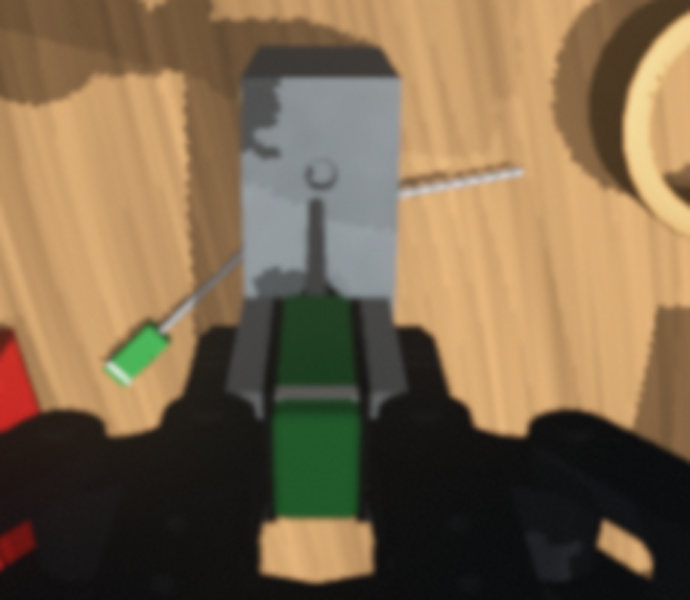

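View pics/ss9.png

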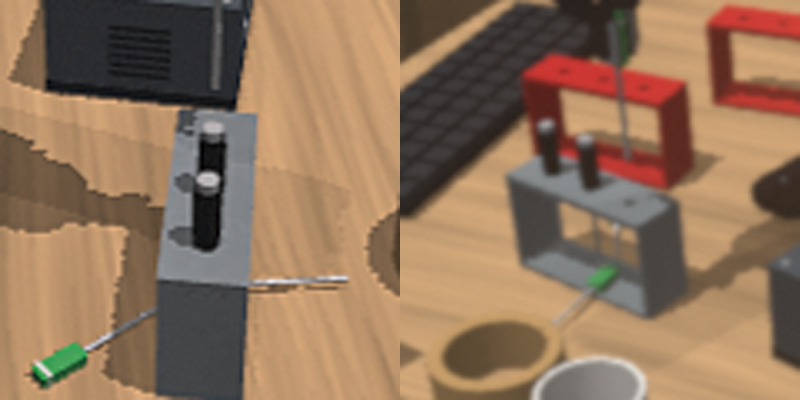

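```bash
python3 - <<'E'
from h import *
for z in(.008,.012): print('grip',pt('scene9',150.9,213.4,z).round(4),'whitething',pt('scene9',155.1,199.6,z).round(4))
print('depth',pt('scene9',151,213).round(4),pt('scene9',155,200).round(4))
print('hole bottom px',proj('scene9',(.5368,-.2772,.007)),proj('scene9',(.5368,-.2772,.003)))
b=cv2.resize(cv2.imread('pics/scene9.png')[165:235,115:195],(685,600),interpolation=cv2.INTER_CUBIC);cv2.imwrite('pics/sc9z.png',b)
h=wpt('wrist9',150+320/3,130+174/3,.092);print('hole',h, toolshift(h-wpt('wrist9',150+316/3,130+199/3,.132)))
s=wpt('wrist9',150+403/3,130+192/3,.005);e=wpt('wrist9',150+521/3,130+173/3,.005);print('shaft',s,e)
s=wpt('wrist9',150+165/3,130+328/3,.005);e=wpt('wrist9',150+240/3,130+252/3,.005);print('shaft2',s,e)
E
```

```text
grip [ 0.5401 -0.312   0.008 ] whitething [ 0.4722 -0.3396  0.008 ]
grip [ 0.545  -0.3084  0.012 ] whitething [ 0.4775 -0.3359  0.012 ]
depth [ 0.5393 -0.312   0.0089] [ 0.4614 -0.3477 -0.0017]
hole bottom px (np.float64(162.25964956524516), np.float64(215.61802559904416)) (np.float64(162.39819183189428), np.float64(216.78978946811236))
hole [ 0.53657027 -0.27757672  0.092     ] [-0.0034  0.0013  0.04  ]
shaft [ 0.56495586 -0.31458497  0.005     ] [ 0.61592961 -0.31672221  0.005     ]
shaft2 [ 0.4504753  -0.35493875  0.005     ] [ 0.49185266 -0.32656936  0.005     ]
```

View pics/sc9z.png

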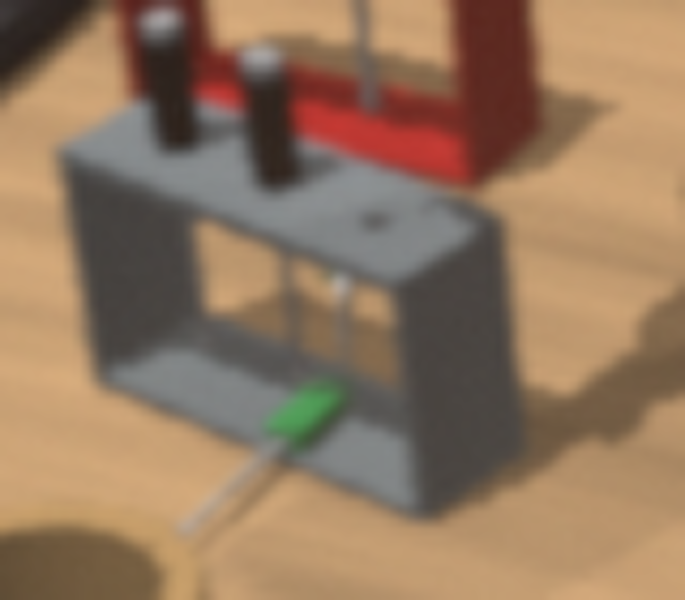

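The fallen small pin's grip lies about 35 mm clear of the target hole bottom. I'll nudge towards the hole, go lower and look again.

```bash
python3 -m crank '[[[-0.0027,0.0008,0.008],[0,0,0],0.005],[[0,0,0.01],[0,0,0],0.005],[[0,0,0.008],[0,0,0],0.005],[[0,0,0],[0,0,0],0.005],[[0,0,0],[0,0,0],0.005]]' 50
python3 - <<'E'
from h import *
snap('wrist','wrist10');snap('side','side10');snap('scene','scene10');o=bot.get_obs();print(o['eef_pos'],o['contact_force'])
cv2.imwrite('pics/w10c.png',cv2.resize(cv2.imread('pics/wrist10.png')[170:240,220:290],(600,600),interpolation=cv2.INTER_CUBIC))
a=cv2.resize(cv2.imread('pics/side10.png')[220:300,250:330],(400,400),interpolation=cv2.INTER_CUBIC)
b=cv2.resize(cv2.imread('pics/scene10.png')[150:230,110:190],(400,400),interpolation=cv2.INTER_CUBIC)
cv2.imwrite('pics/ss10.png',np.hstack([a,b]))
E
```

```text
t: 14.32
eef_pos: [0.5366, -0.2799, 0.2103]
tool_rot: [0.0, 0.777, 0.629, 0.0]
contact_force: [1.1, 0.9, -0.6]
gripper_width: 0.131
[ 0.5367404  -0.27995245  0.21066251] [-0.40557142 -0.03912052 -0.10806118]
```

View pics/w10c.png

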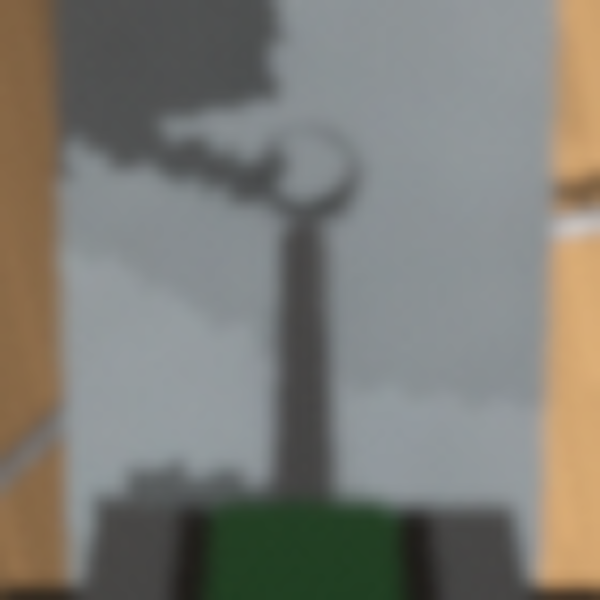

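View pics/ss10.png

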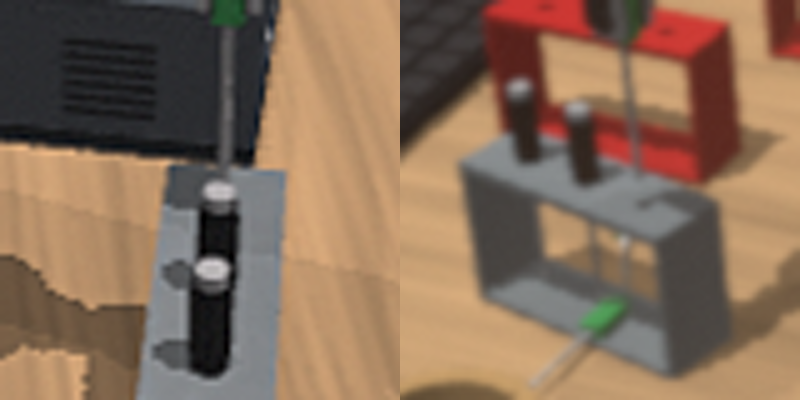

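```bash
python3 - <<'E'
from h import *
s=8.571
h=wpt('wrist10',220+314/s,170+170/s,.092)
# top-plate lines: hole ellipse extremes
print('hole diam y',np.linalg.norm(wpt('wrist10',220+314/s,170+128/s,.092)-wpt('wrist10',220+314/s,170+216/s,.092)))
for z in(.104,.1065,.109):
    t=wpt('wrist10',220+302/s,170+213/s,z); print(z,t,toolshift(h-t))
print(h,toolshift(h-bot.get_obs()['eef_pos']))
# dock tip-vs-hole with same approach at insertion (wrist5)
E
```

```text
hole diam y 0.009131013491697926
0.104 [ 0.53614831 -0.27827133  0.104     ] [0.0011 0.0012 0.012 ]
0.1065 [ 0.53629341 -0.27757152  0.1065    ] [0.0003 0.0012 0.0145]
0.109 [ 0.53643851 -0.27687172  0.109     ] [-0.0004  0.0012  0.017 ]
[ 0.53755457 -0.27749635  0.092     ] [0.0026 0.0002 0.1187]
```

The visible tip edge is the near rim (+2.25 mm), so the true correction is about +2.5 mm along tool x. That agrees with the TCP estimate.

```bash
python3 -m crank '[[[0.0025,0.0007,0.003],[0,0,0],0.005],[[0,0,0.004],[0,0,0],0.005],[[0,0,0.004],[0,0,0],0.005],[[0,0,0.003],[0,0,0],0.005],[[0,0,0.002],[0,0,0],0.005],[[0,0,0],[0,0,0],0.005]]' 50
python3 - <<'E'
from h import *
snap('wrist','wrist11');o=bot.get_obs();print(o['eef_pos'],o['contact_force'])
cv2.imwrite('pics/w11c.png',cv2.resize(cv2.imread('pics/wrist11.png')[170:240,220:290],(600,600),interpolation=cv2.INTER_CUBIC))
E
```

```text
t: 15.22
eef_pos: [0.5376, -0.2776, 0.1941]
tool_rot: [-0.0, 0.777, 0.629, -0.0]
contact_force: [0.5, 0.3, -0.3]
gripper_width: 0.135
[ 0.53771836 -0.27758502  0.19426612] [-0.20219041 -0.05957645 -0.0958556 ]
```

View pics/w11c.png

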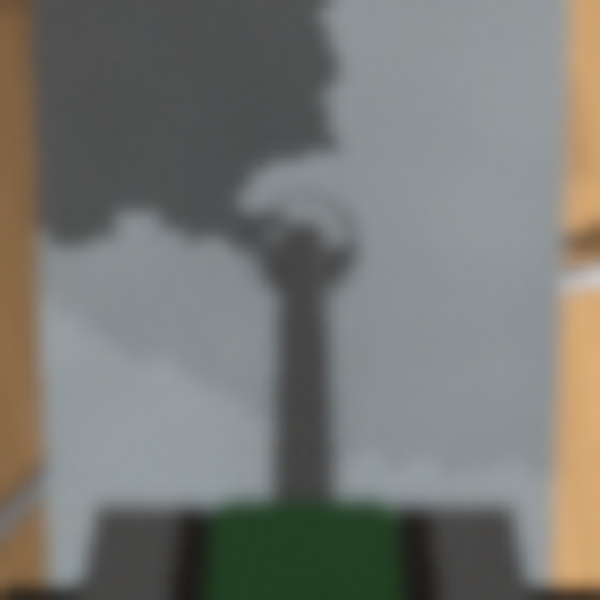

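```bash
python3 -m crank '[[[0,0.0004,0.004],[0,0,0],0.005],[[0,0,0.006],[0,0,0],0.005],[[0,0,0.006],[0,0,0],0.005],[[0,0,0],[0,0,0],0.005]]' 50
python3 -m crank '[[[0,0,0.01],[0,0,0],0.005],[[0,0,0.014],[0,0,0],0.005],[[0,0,0.014],[0,0,0],0.005],[[0,0,0.012],[0,0,0],0.005],[[0,0,0.008],[0,0,0],0.005],[[0,0,0.004],[0,0,0],0.005],[[0,0,0],[0,0,0],0.005]]' 50
```

```text
t: 15.78
eef_pos: [0.5377, -0.2774, 0.1775]
tool_rot: [-0.001, 0.777, 0.629, -0.0]
contact_force: [-0.9, -0.7, 0.3]
gripper_width: 0.131
t: 16.65
eef_pos: [0.5382, -0.2776, 0.1162]
tool_rot: [-0.0, 0.777, 0.629, -0.0]
contact_force: [-0.1, 1.0, -0.2]
gripper_width: 0.136
```

```bash
python3 -m crank '[[[0,0,0.002],[0,0,0],0.005],[[0,0,0.0015],[0,0,0],0.005],[[0,0,0],[0,0,0],0.005]]' 50
```

```text
t: 17.02
eef_pos: [0.5381, -0.2776, 0.1128]
tool_rot: [0.0, 0.777, 0.629, 0.0]
contact_force: [-0.3, -0.0, -0.1]
gripper_width: 0.134
```

```bash
python3 -m crank '[[[0,0,0.001],[0,0,0],0.005],[[0,0,0.0005],[0,0,0],0.005],[[0,0,0],[0,0,0],0.005]]' 50
python3 - <<'E'
from h import *
snap('side','side12');snap('scene','scene12')
a=cv2.resize(cv2.imread('pics/side12.png')[200:300,240:340],(400,400),interpolation=cv2.INTER_CUBIC)
b=cv2.resize(cv2.imread('pics/scene12.png')[150:250,100:200],(400,400),interpolation=cv2.INTER_CUBIC)
cv2.imwrite('pics/ss12.png',np.hstack([a,b]))
E
```

```text
t: 17.4
eef_pos: [0.5382, -0.2776, 0.1113]
tool_rot: [0.0, 0.777, 0.629, 0.0]
contact_force: [0.5, -0.9, -0.6]
gripper_width: 0.135
```

View pics/ss12.png

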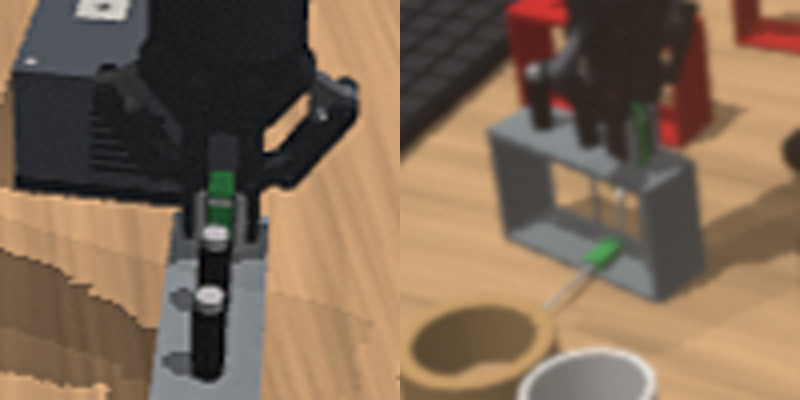

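```bash
python3 -m crank '[[[0,0,0.001],[0,0,0],0.005],[[0,0,0],[0,0,0],0.005]]' 50
```

```text
t: 17.75
eef_pos: [0.5382, -0.2777, 0.1111]
tool_rot: [0.0, 0.777, 0.629, 0.0]
contact_force: [-1.3, 1.1, 7.1]
gripper_width: 0.134
```

Seated on the rack at the same height as when gripped. Releasing and backing off.

```bash
python3 -m crank '[[[0,0,0],[0,0,0],0.016],[[0,0,0],[0,0,0],0.025],[[0,0,0],[0,0,0],0.04],[[0,0,-0.002],[0,0,0],0.04],[[0,0,-0.015],[0,0,0],0.04],[[0,0,-0.04],[0,0,0],0.04],[[0,0,-0.04],[0,0,0],0.05],[[0,0,-0.02],[0,0,0],0.06],[[0,0,0],[0,0,0],0.06]]' 50
python3 - <<'E'
from h import *
snap('wrist','wrist13');snap('scene','scene13');o=bot.get_obs();print(o['eef_pos'])
b=cv2.resize(cv2.imread('pics/scene13.png')[150:250,100:200],(400,400),interpolation=cv2.INTER_CUBIC)
a=cv2.resize(cv2.imread('pics/wrist13.png')[120:320,150:350],(400,400),interpolation=cv2.INTER_CUBIC)
cv2.imwrite('pics/ss13.png',np.hstack([a,b]))
E
```

```text
t: 18.88
eef_pos: [0.5392, -0.2783, 0.23]
tool_rot: [0.002, 0.777, 0.629, 0.001]
contact_force: [-0.6, 0.4, 0.0]
gripper_width: 0.706
[ 0.53784223 -0.27745508  0.22713846]
```

View pics/ss13.png

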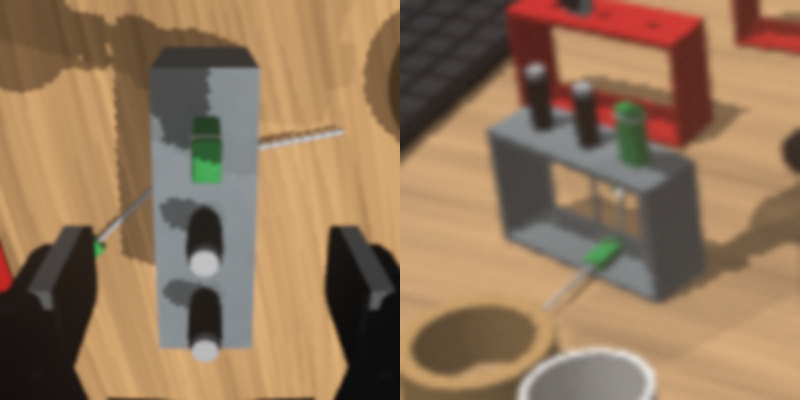

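The pin is back in its hole and upright. Next I go over the cartridge.

```bash
python3 -m crank '[[[0.025,-0.0035,0],[0,0,0],0.06],[[0.045,-0.0065,0],[0,0,0],0.06],[[0.05,-0.007,0],[0,0,0],0.06],[[0.05,-0.007,0],[0,0,0],0.06],[[0.04,-0.0055,0.005],[0,0,0],0.05],[[0.0202,-0.003,0.01],[0,0,0],0.05],[[0,0,0.01],[0,0,3.4],0.05],[[0,0,0],[0,0,0],0.05],[[0,0,0],[0,0,0],0.05]]' 60
python3 - <<'E'
from h import *
snap('wrist','wrist14');snap('scene','scene14');snap('side','side14');o=bot.get_obs();print(o['eef_pos'])
cv2.imwrite('pics/w14.png',cv2.resize(cv2.imread('pics/wrist14.png')[80:380,80:440],(720,600),interpolation=cv2.INTER_CUBIC))
for n in('scene14','side14'):
    I,P=cloud(n); hsv=cv2.cvtColor(I,cv2.COLOR_RGB2HSV); X,Y,Z=P[...,0],P[...,1],P[...,2]
    m=big((abs(Z-.118)<.015)&(X>.4)&(X<.8)&(Y<.15)&(Y>-.22)&(hsv[...,1]>120)&(hsv[...,2]>100))
    print(' yel',rect(P,m),np.nanmedian(Z[m]))
E
```

```text
t: 20.1
eef_pos: [0.5539, -0.0461, 0.2019]
tool_rot: [-0.0, 0.795, 0.606, -0.0]
contact_force: [0.4, -0.3, -0.2]
gripper_width: 0.584
[ 0.55434007 -0.04609896  0.2025541 ]
 yel (array([ 0.5553, -0.0458]), array([0.0939, 0.021 ]), 75.89, 130) 0.11909920416220071
 yel (array([ 0.5559, -0.0468]), array([0.0971, 0.0165]), 73.96, 133) 0.11970879543039481
```

View pics/w14.png

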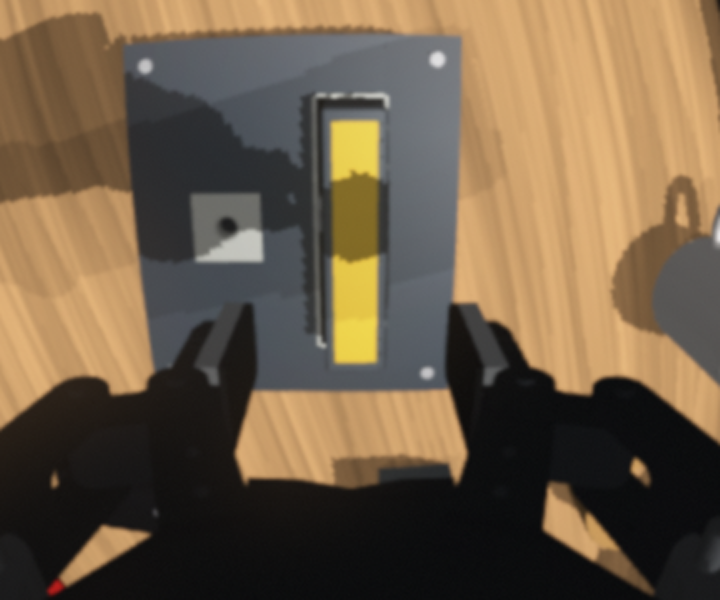

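```bash
python3 - <<'E'
from h import *
f=lambda u,v:wpt('wrist14',80+u/2,80+v/2,.120)
c=[f(331,120),f(379,120),f(333,363),f(379,363)]; m=np.mean(c,0); print(m,np.linalg.norm(c[0]-c[2]),np.linalg.norm(c[0]-c[1]),toolshift(m-bot.get_obs()['eef_pos']))
d=(c[0]+c[1]-c[2]-c[3]);print(np.degrees(np.arctan2(-d[0],d[1])))
E
```

```text
[ 0.55510448 -0.04564843  0.12      ] 0.09578298734959961 0.01696016565787505 [0.0006 0.0006 0.0826]
-14.94705260729718
```

```bash
python3 -m crank '[[[0.0006,0.0006,0.015],[0,0,0],0.05],[[0,0,0.03],[0,0,0],0.05],[[0,0,0.025],[0,0,0],0.05],[[0,0,0.015],[0,0,0],0.05],[[0,0,0.008],[0,0,0],0.05],[[0,0,0],[0,0,0],0.05],[[0,0,0],[0,0,0],0.032],[[0,0,0],[0,0,0],0.026]]' 60
python3 -m crank '[[[0,0,0],[0,0,0],0.018],[[0,0,0],[0,0,0],0.018],[[0,0,0],[0,0,0],0.018]]' 60
```

```text
t: 21.25
eef_pos: [0.5555, -0.0453, 0.1101]
tool_rot: [0.0, 0.795, 0.606, 0.001]
contact_force: [-0.3, -0.4, -0.5]
gripper_width: 0.308
t: 21.62
eef_pos: [0.5556, -0.0454, 0.1101]
tool_rot: [0.0, 0.795, 0.606, 0.001]
contact_force: [-0.7, 0.2, 5.1]
gripper_width: 0.267
```

```bash
python3 -m crank '[[[0,0,-0.003],[0,0,0],0.018],[[0,0,-0.006],[0,0,0],0.018],[[0,0,-0.006],[0,0,0],0.018],[[0,0,0],[0,0,0],0.018]]' 60
```

```text
t: 22.12
eef_pos: [0.5555, -0.0455, 0.1252]
tool_rot: [0.0, 0.795, 0.606, 0.0]
contact_force: [1.6, -1.9, 3.5]
gripper_width: 0.272
```

```bash
python3 -m crank '[[[0,0,-0.01],[0,0,0],0.018],[[0,0,-0.018],[0,0,0],0.018],[[0,0,-0.02],[0,0,0],0.018],[[0,0,-0.02],[0,0,0],0.018],[[0,0,-0.02],[0,0,0],0.018],[[0,0,-0.012],[0,0,0],0.018],[[0,0,0],[0,0,0],0.018]]' 60
python3 - <<'E'
from h import *
snap('wrist','wrist15');snap('scene','scene15');snap('side','side15');o=bot.get_obs();print(o['eef_pos'],o['contact_force'],o['gripper_width'])
for n in('scene15','side15'):cv2.imwrite(f'pics/{n}b.png',cv2.resize(cv2.imread(f'pics/{n}.png')[60:360,130:512],(764,600),interpolation=cv2.INTER_CUBIC))
print('bottle/parcel', pt('scene0',291,250).round(3),pt('scene0',385,320).round(3))
E
```

```text
t: 23.0
eef_pos: [0.5549, -0.0451, 0.2254]
tool_rot: [0.0, 0.795, 0.606, 0.001]
contact_force: [0.2, 0.5, -2.4]
gripper_width: 0.265
[ 0.5541938  -0.04517118  0.22352996] [-0.78710135 -0.05831274 -2.07696932] 0.2700170555087356
bottle/parcel [0.775 0.168 0.189] [0.753 0.364 0.052]
```

View pics/scene15b.png

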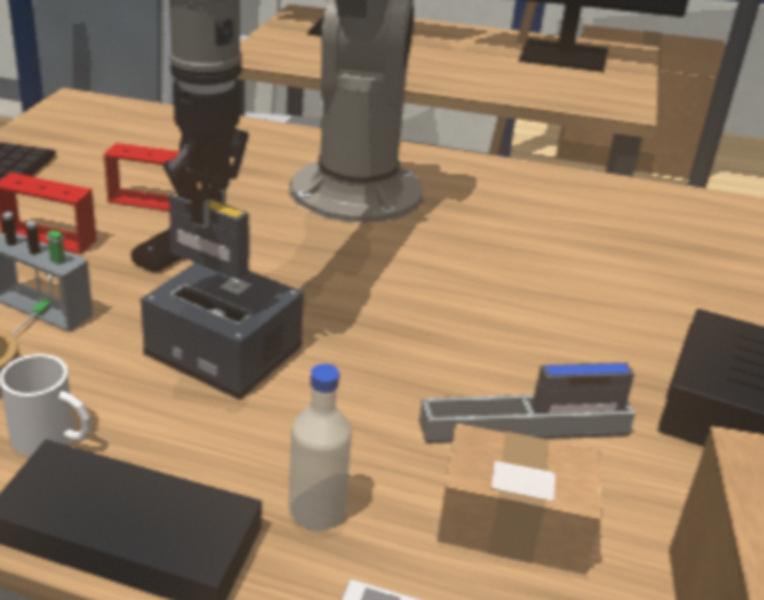

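View pics/side15b.png

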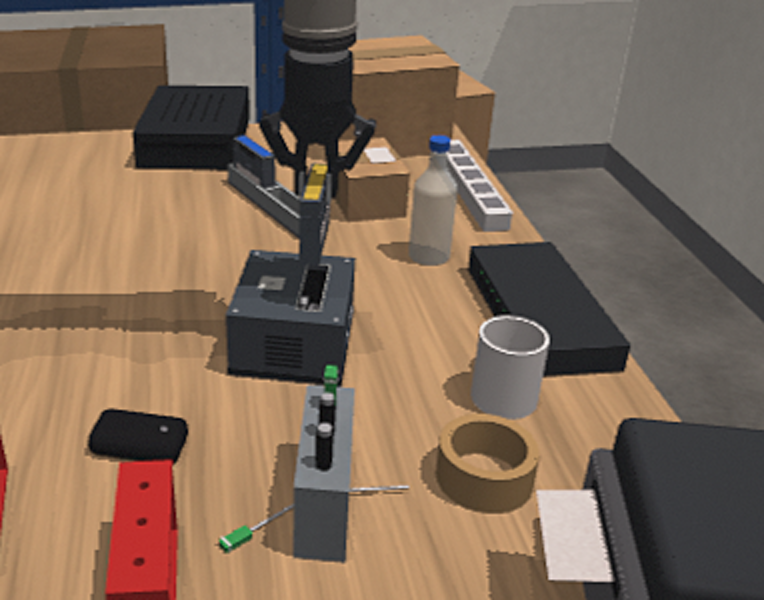

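The cartridge is out and held square. I'll move short of the free slot along the stand's axis, turned to match, so the wrist camera sees the slot.

```bash
python3 -m crank '[[[0.02,0,0],[0,0,0],0.018],[[0.038,0.0005,0],[0,0,0],0.018],[[0.045,0.001,0],[0,0,0],0.018],[[0.045,0.001,0],[0,0,0],0.018],[[0.045,0.001,0],[0,0,0],0.018],[[0.03,0,0],[0,0,0],0.018],[[0.0143,0,0],[0,0,-5],0.018],[[0,0,0],[0,0,-9],0.018],[[0,0,0],[0,0,-9],0.018],[[0,0,0],[0,0,-9],0.018]]' 60
python3 -m crank '[[[0,0,0],[0,0,-7.3],0.018],[[0,0,0],[0,0,0],0.018],[[0,0,0],[0,0,0],0.018]]' 60
python3 - <<'E'
from h import *
snap('wrist','wrist16');o=bot.get_obs();print(o['eef_pos'],o['tool_rot'])
cv2.imwrite('pics/w16.png',cv2.resize(cv2.imread('pics/wrist16.png'),(800,600),interpolation=cv2.INTER_CUBIC))
E
```

```text
t: 24.4
eef_pos: [0.6207, 0.1846, 0.2234]
tool_rot: [-0.001, 0.595, 0.804, -0.0]
contact_force: [0.1, -0.5, -3.0]
gripper_width: 0.267
t: 24.78
eef_pos: [0.6211, 0.1834, 0.2239]
tool_rot: [-0.0, 0.546, 0.838, -0.0]
contact_force: [0.3, -0.9, -2.9]
gripper_width: 0.267
[0.62111435 0.18319014 0.22396643] [-2.57498421e-04  5.46006150e-01  8.37781117e-01 -1.33556695e-04]
```

View pics/w16.png

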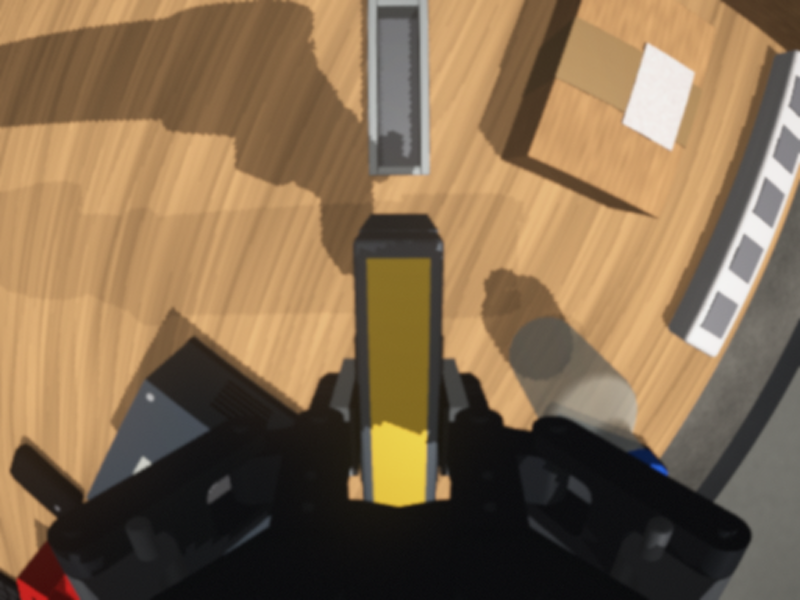

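The view shows the free slot straight ahead, with the stand's near corners at (370,174) and (430,173) and the inner far edge near row 7.

```bash
python3 - <<'E'
from h import *
cv2.imwrite('pics/w16z.png',cv2.resize(cv2.imread('pics/wrist16.png')[0:120,215:300],(425,600),interpolation=cv2.INTER_CUBIC))
s=1/1.5625;f=lambda u,v,z=.036:wpt('wrist16',u*s,v*s,z)
o=bot.get_obs()['eef_pos']
for q in((370,174),(430,173),(377,165),(423,165),(377,7),(418,7),(371,30),(429,30)):
    p=f(*q);print(q,p.round(4),toolshift(p-o))
print('cart top far corners',toolshift(f(356,240,.2336)-o),toolshift(f(442,240,.2336)-o))
print('est slot',toolshift(np.array([.5675,.3012,.036])-o))
E
```

```text
(370, 174) [0.5745 0.2394 0.036 ] [ 0.0702 -0.0198  0.188 ]
(430, 173) [0.6112 0.2564 0.036 ] [0.071  0.0206 0.188 ]
(377, 165) [0.5764 0.2469 0.036 ] [ 0.0763 -0.0151  0.188 ]
(423, 165) [0.6046 0.2594 0.036 ] [0.0763 0.0158 0.188 ]
(377, 7) [0.5306 0.3501 0.036 ] [ 0.1892 -0.0154  0.188 ]
(418, 7) [0.5561 0.3613 0.036 ] [0.1892 0.0125 0.188 ]
(371, 30) [0.534  0.3325 0.036 ] [ 0.1717 -0.0193  0.188 ]
(429, 30) [0.5699 0.3484 0.036 ] [0.1718 0.0199 0.188 ]
cart top far corners [ 0.0528 -0.0118 -0.0096] [ 0.0528  0.0104 -0.0096]
est slot [ 0.1296 -0.0013  0.188 ]
```

View pics/w16z.png

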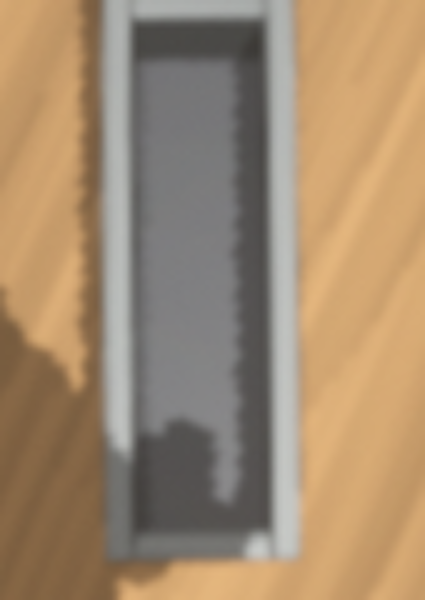

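```bash
python3 -m crank '[[[0.02,0.0005,0],[0,0,0],0.018],[[0.04,0,0],[0,0,0],0.018],[[0.043,0,0],[0,0,0],0.018],[[0.03,0,0.01],[0,0,0],0.018],[[0,0,0.02],[0,0,0],0.018],[[0,0,0.025],[0,0,0],0.018],[[0,0,0.025],[0,0,0],0.018],[[0,0,0.02],[0,0,0],0.018],[[0,0,0.006],[0,0,0],0.018],[[0,0,0],[0,0,0],0.018]]' 60
python3 - <<'E'
from h import *
snap('wrist','wrist17');snap('scene','scene17');snap('side','side17');o=bot.get_obs();print(o['eef_pos'],o['contact_force'])
a=cv2.resize(cv2.imread('pics/side17.png')[110:190,230:310],(400,400),interpolation=cv2.INTER_CUBIC)
b=cv2.resize(cv2.imread('pics/scene17.png')[190:300,330:460],(473,400),interpolation=cv2.INTER_CUBIC)[:,:400]
cv2.imwrite('pics/ss17.png',np.hstack([a,b]))
cv2.imwrite('pics/w17.png',cv2.resize(cv2.imread('pics/wrist17.png')[60:330,130:400],(600,600),interpolation=cv2.INTER_CUBIC))
E
```

```text
t: 26.08
eef_pos: [0.5678, 0.3048, 0.1184]
tool_rot: [-0.0, 0.545, 0.838, 0.0]
contact_force: [0.3, -0.3, -1.4]
gripper_width: 0.268
[0.56856562 0.30481737 0.11939644] [ 1.00341888 -0.66264405 -1.93298053]
```

View pics/ss17.png

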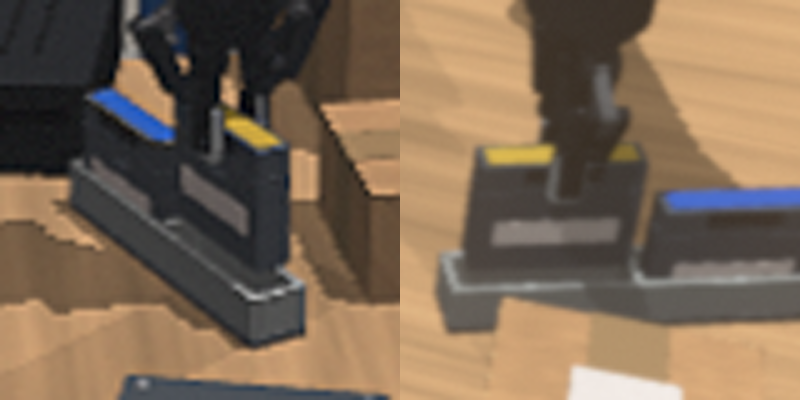

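View pics/w17.png

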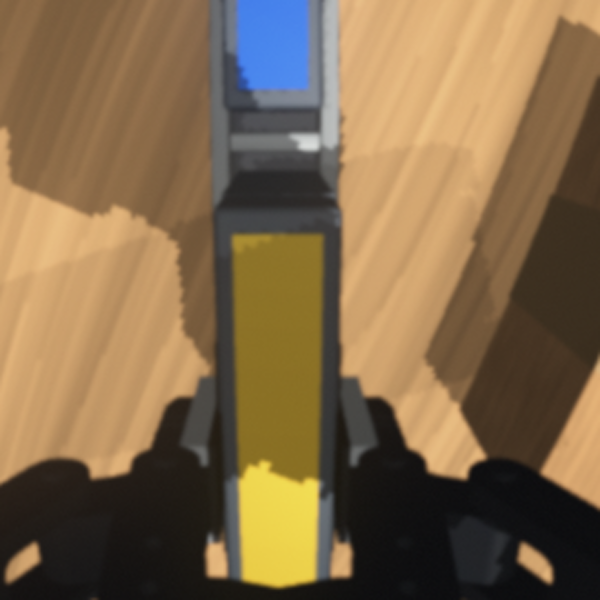

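```bash
python3 - <<'E'
from h import *
cv2.imwrite('pics/w17z.png',cv2.resize(cv2.imread('pics/wrist17.png')[95:170,215:295],(640,600),interpolation=cv2.INTER_CUBIC))
s=270/600;f=lambda u,v,z:toolshift(wpt('wrist17',130+u*s,60+v*s,z)-bot.get_obs()['eef_pos'])
for q in((210,140,.036),(341,140,.036),(231,140,.036),(320,140,.036),(218,208,.129),(338,208,.129),(230,133,.036),(232,152,.036)):print(q,f(*q))
E
```

```text
(210, 140, 0.036) [ 0.0618 -0.0231  0.0834]
(341, 140, 0.036) [0.0618 0.0184 0.0835]
(231, 140, 0.036) [ 0.0617 -0.0165  0.0834]
(320, 140, 0.036) [0.0618 0.0117 0.0834]
(218, 208, 0.129) [ 0.053  -0.0123 -0.0096]
(338, 208, 0.129) [ 0.053   0.0093 -0.0096]
(230, 133, 0.036) [ 0.064  -0.0168  0.0834]
(232, 152, 0.036) [ 0.0579 -0.0162  0.0834]
```

View pics/w17z.png

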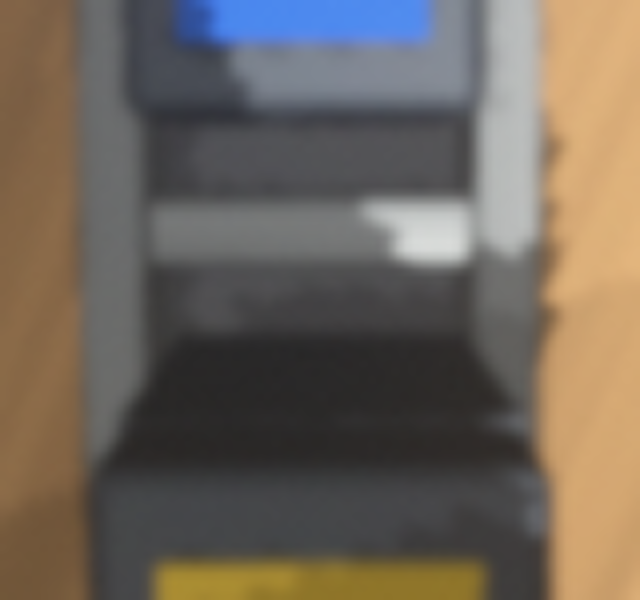

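Cart and slot are nearly aligned; I shift −1 mm across and then insert.

```bash
python3 -m crank '[[[0,-0.001,0.004],[0,0,0],0.018],[[0,0,0.004],[0,0,0],0.018],[[0,0,0.005],[0,0,0],0.018],[[0,0,0.003],[0,0,0],0.018],[[0,0,0],[0,0,0],0.018]]' 60
```

```text
t: 26.85
eef_pos: [0.5668, 0.3038, 0.1019]
tool_rot: [-0.0, 0.545, 0.838, -0.0]
contact_force: [-0.4, 0.2, -3.0]
gripper_width: 0.268
```

Inside the slot (bottom about 0.030) with no contact. Continuing.

```bash
python3 -m crank '[[[0,0,0.006],[0,0,0],0.018],[[0,0,0.006],[0,0,0],0.018],[[0,0,0.005],[0,0,0],0.018],[[0,0,0.003],[0,0,0],0.018],[[0,0,0],[0,0,0],0.018]]' 60
```

```text
t: 27.48
eef_pos: [0.5668, 0.3039, 0.082]
tool_rot: [-0.0, 0.545, 0.838, -0.0]
contact_force: [-0.9, -0.1, -2.7]
gripper_width: 0.27
```

```bash
python3 -m crank '[[[0,0,0.0015],[0,0,0],0.018],[[0,0,0.0015],[0,0,0],0.018],[[0,0,0],[0,0,0],0.018]]' 60
```

```text
t: 27.85
eef_pos: [0.5669, 0.3039, 0.0793]
tool_rot: [-0.0, 0.545, 0.838, -0.0]
contact_force: [-0.1, -0.2, -2.9]
gripper_width: 0.265
```

```bash
python3 -m crank '[[[0,0,0.001],[0,0,0],0.018],[[0,0,0.0005],[0,0,0],0.018],[[0,0,0],[0,0,0],0.018]]' 60
```

```text
t: 28.22
eef_pos: [0.5672, 0.304, 0.0783]
tool_rot: [0.0, 0.545, 0.838, 0.0]
contact_force: [-1.2, -1.7, 3.0]
gripper_width: 0.267
```

Contact with the floor (force flipped from −2.9 to +3 N). Releasing and retreating upwards.

```bash
python3 -m crank '[[[0,0,0],[0,0,0],0.027],[[0,0,0],[0,0,0],0.034],[[0,0,0],[0,0,0],0.045],[[0,0,0],[0,0,0],0.05],[[0,0,-0.015],[0,0,0],0.05],[[0,0,-0.035],[0,0,0],0.05],[[0,0,-0.04],[0,0,0],0.05],[[0,0,-0.03],[0,0,0],0.05],[[0,0,0],[0,0,0],0.05],[[0,0,0],[0,0,0],0.05]]' 60
python3 - <<'E'
from h import *
snap('wrist','wrist18');snap('scene','scene18');snap('side','side18');o=bot.get_obs();print(o['eef_pos'],o['contact_force'])
a=cv2.resize(cv2.imread('pics/side18.png')[110:190,230:310],(400,400),interpolation=cv2.INTER_CUBIC)
b=cv2.resize(cv2.imread('pics/scene18.png')[200:300,330:430],(400,400),interpolation=cv2.INTER_CUBIC)
cv2.imwrite('pics/ss18.png',np.hstack([a,b]))
cv2.imwrite('pics/w18.png',cv2.resize(cv2.imread('pics/wrist18.png')[60:330,130:400],(600,600),interpolation=cv2.INTER_CUBIC))
cv2.imwrite('pics/scene18b.png',cv2.resize(cv2.imread('pics/scene18.png'),(800,600),interpolation=cv2.INTER_CUBIC))
for n in('scene18','side18'):
    I,P=cloud(n); hsv=cv2.cvtColor(I,cv2.COLOR_RGB2HSV); X,Y,Z=P[...,0],P[...,1],P[...,2]
    m=big((abs(Z-.088)<.02)&(X>.4)&(X<.8)&(Y<.45)&(Y>.2)&(hsv[...,1]>120)&(hsv[...,2]>90)&(hsv[...,0]>20)&(hsv[...,0]<35))
    print(' yel',rect(P,m),np.nanmedian(Z[m]))
E
```

```text
t: 29.48
eef_pos: [0.5667, 0.3038, 0.1978]
tool_rot: [-0.0, 0.545, 0.838, -0.0]
contact_force: [-0.1, -0.6, -0.6]
gripper_width: 0.582
[0.56635096 0.30354626 0.19664221] [ 0.23599212 -0.73521951 -0.04433745]
 yel (array([0.5688, 0.3035]), array([0.0216, 0.0939]), 19.86, 181) 0.08660721638902391
 yel (array([0.5674, 0.3034]), array([0.0163, 0.0964]), 24.83, 64) 0.08745804225454318
```

View pics/ss18.png

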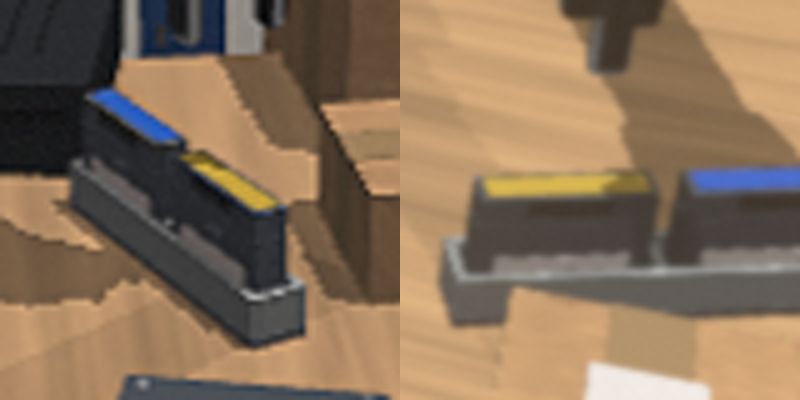

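View pics/w18.png

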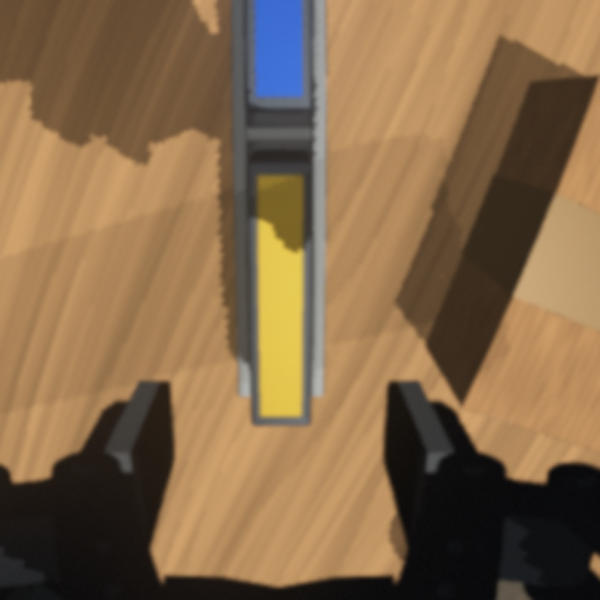

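View pics/scene18b.png

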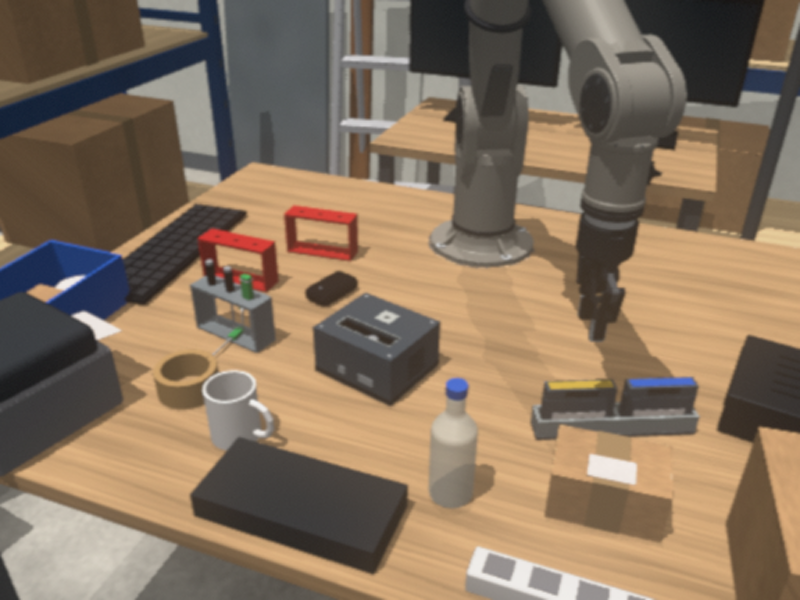

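The cartridge stands at the same height as the spare, and the pin and drivers are in the rack. Handing in.

```bash
python3 -c "
from station import bot
print(bot.hand_in()); print(bot.get_obs()['t'])"
```

```text
the job is handed in; nothing more can be done
None
the job is handed in; nothing more can be done
```

The job is done and handed in, at about 29.5 s on the robot's clock. No verdict was reported.

- **Pin and catch:** I took the green pin from the grey rack and put it down the eject hole. The button resisted from about 52 mm down with roughly 4–5 N, and the wrist picture showed the cartridge up with the tip still far down the hole.
- **Pin back:** It went back into the hole it came from. It met the rack at the same height as when I gripped it, and it looked upright and seated in the later pictures.
- **Cartridge:** I lifted it straight out and set it in the free slot. I let go once the force showed it on the floor. Its top measured about 0.087 m, against 0.088 m expected, it stood centred in the slot, and the gripper was clear above it.

**Disagreements and oddities:**
- **Fallen pins:** The two small loose decoy pins fell over early on, at about the time I gripped the pin. I saw no contact with them, but I can't rule it out. They are not on the list of things to leave in place, and the pin's hole stayed clear of them.
- **Yaw reading:** The scene camera gave the cartridge's yaw as about 20 degrees and the side camera about 25. I put this down to few pixels, because the wrist picture shows it parallel to the stand.
- **Slot offset:** Two measurements of the sideways offset at the slot differed by about 2 mm. I trusted the closer one, and the cartridge went in without touching the walls.

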